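# Turn the sample leaf over and lock it under its keeper

### The job

On the finish-sample stand, push the half-raised blue leaf over its spine with the fingertips until it lies flat on the left page, then push the red keeper by its peg across the leaf so that it points from its pivot straight towards the spine. Push gently, since the tiles are brittle and the pivot is light; do not swing the keeper in before the leaf is down, and leave the loose things on the bench where they are.

Things in the scene. Friction and masses are not known exactly. Their poses are not given: they have to be found in the camera images.
- stand: sample stand fixed to the bench: a wooden base board 190 mm (its x) x 350 mm (its y) x 18 mm thick, origin at the centre of its underside. Its x axis runs along the spine, away from the robot; its y axis points to the left page, -y to the right page; z up. It stands turned by up to 0.35 rad about z
- leaf (a joint): angle of the blue leaf on the spine, rad: 0 = flat on the right (-y) page, 1.57 = upright, 3.14 = flat on the left (+y) page (stops at both ends). It starts partly raised from the right page. The hinge is stiff: the leaf stays at any angle where it is left and must be pushed all the way; about 2 N at its free edge moves it
- leaf_hinge (a point): point on the hinge axis (the spine rod) at the middle of its length, 26 mm above the bench; the axis runs along the stand's x
- leaf_edge (a point): middle of the leaf's free edge, 130 mm from the hinge axis, in the leaf's mid-plane. The leaf is a rigid blue panel with sample tiles on both faces, 140 mm along the spine x 130 mm x 6 mm thick (when flat it lies 23 to 29 mm above the bench, 5 mm clear of the board). While it is partly raised its underside and free edge can be reached from the stand's right. Its x axis runs along the spine
- keeper (a joint): angle of the red keeper bar about its upright pivot, rad: 0 = parked, pointing along the stand's +x beside the left page; it grows as the bar turns clockwise seen from above; 1.57 = pointing along the stand's -y, across the leaf's place; stop at 1.62. It starts near 0 (parked). It stays where it is left; about 1 N at the peg turns it
- keeper_pivot (a point): the keeper's pivot axis, at the underside of the bar, 33 mm above the bench; at x -20, y +155 mm from the stand's centre. The bar is 14 mm wide and 6 mm thick (33 to 39 mm above the bench) and passes over the flat leaf
- keeper_peg (a point): centre of the top of the upright red peg near the keeper bar's free end, 58 mm from the pivot axis; peg 14 mm in diameter, 30 mm tall, its top 69 mm above the bench
- jar: loose bystander, to be left alone: white-capped jar, 56 mm across, 75 mm tall, stands beyond the stand; origin at the centre of its underside
- medallion: loose bystander, to be left alone: loose round plaster medallion, 72 mm across, 16 mm thick, lies beyond the stand; origin at the centre of its underside
- block: loose bystander, to be left alone: cork sanding block 42 x 70 x 28 mm, lies between the stand and the robot; origin at the centre of its underside
- mug: loose bystander, to be left alone: blue mug, 76 mm across, 90 mm tall, left of the stand; origin at the centre of its underside
- spatula: loose bystander, to be left alone: spatula lying on the bench to the right of the stand; origin near its middle, underside
- hammer: loose bystander, to be left alone: hammer lying beyond the mug, left of the stand; origin near its middle, underside
- can: loose bystander, to be left alone: can with a yellow label, 60 mm across, 110 mm tall, far right; origin at the centre of its underside

How it is judged (in metres and radians):
On the way, in this order (a step that is already met when the one before it is completed fails the run):
1. the leaf lies flat on the left page, the keeper still clear of it (value of joint leaf above 3.06 rad and value of joint keeper below 0.6 rad), for 0.2 s.
2. the keeper is swung across the leaf (value of joint leaf above 3.06 rad and value of joint keeper above 1.25 rad), for 0.2 s.
At the end, for the whole second after the job is handed in: the leaf lies on the left page within 0.08 rad of flat (free edge within about 10 mm), the keeper points across it (turned at least 1.25 rad from parked, 1.57 being square to the spine), both at rest (all of step 2 and velocity of joint leaf between -0.05 and 0.05 rad/s and velocity of joint keeper between -0.05 and 0.05 rad/s); the robot touches nothing.
It fails at once if the keeper is swung in while the leaf is not down (value of joint keeper above 0.6 rad and value of joint leaf below 3 rad).
It fails at once if the leaf is pushed with more than 40 N (contact force between the fingers and leaf above 40 N).
It fails at once if the keeper is gripped or pushed with more than 25 N (contact force between the fingers and keeper above 25 N).
It fails at once if a loose bystander is shifted, lifted or carried (more than 20 mm) (distance of any of jar, medallion, block, mug, spatula, hammer, can from where it was at the start of the episode above 0.02 m).
It also fails if it takes over 51 s, if anything falls off the work surface, if the arm or the gripper's body presses on something with over 40 N, if the wrist force passes 120 N, or if a joint passes its speed limit or range.

### The arm

A 6-joint arm with a two-finger parallel gripper is mounted at the origin on the work surface. World frame = base frame: x ahead of the robot, y to its left, z up, the work surface at z = 0. Lengths are in m, angles in degrees, forces in N, time in s.
With the tool pointing down it reaches from about 0.375 to 0.9 m from the base axis. Payload 3.1 kg.
Tool frame: the origin (TCP) lies midway between the tips of the shut fingers; the grasp point (between the pads) lies bot.hold_point_z behind it (bot.hold_point_z is the distance from the TCP to the grasp point, in m); z points along the fingers, y is the direction in which the jaws open and shut (so a half turn about z gives the same grasp; the last joint's range is limited). The gripper opens to 87 mm and grips with 3 to 60 N. Pads are 19 mm wide; open, the fingers measure 117 mm over their backs; the gripper's body (75 mm by 190 mm) begins 51 mm behind the grasp point.
Start: joints at [-86.545, 30.224, 82.088, -0, 67.689, -10.227], TCP at [0.148, -0.607, 0.196] pointing down, gripper open.
Joint ranges: [-176.69, 176.69], [-43.24, 126.21], [12.49, 139.97], [-82, 262], [0, 151.66], [-163.58, 163.58]. Speed limits (degrees/s): [159.86, 159.86, 180, 180, 180, 180].

### API

Orientations are given as a 3x3 rotation matrix whose columns are the frame's x, y, z axes.
In Python, from rig import bot, vision, order gives the robot as it stands. The module is installed in compiled form; this text tells all that it offers.
- The arm moves only by the tool move_arm, never from a script. Its argument "moves" is a list of rows, each an object of numbers: "hand": the finger opening in mm, from 0 to 87; "x", "y", "z": the shift along the tool's x, y, z in units of 25 mm (1.0 is 25 mm); "wx", "wy", "wz": the turn, a rotation vector about the tool's x, y, z in degrees. In form: [{"hand": .., "x": .., "y": .., "z": .., "wx": .., "wy": .., "wz": ..}, ...]. A call has 1 to 20 rows; each row shifts and turns the commanded pose from where the row before left it, along the tool's axes as they then stand; what a row does not reach is not made up. A row lasts 1/10 s, in which the tool goes at most 50 mm and 8.59 degrees, less where a joint would pass 70% of its speed; a pose out of reach is approached as far as the arm can. A call is refused whole if a number of a shift passes 1 or a number of a turn 8.59, either way. A call with a gripper value outside its range is refused whole. The fingers move at their own pace and stop on an object; the grip force is fixed at half the most. Time passes only in rows, so rows that do not move let the fingers close. It gives the time, the measured TCP pose, the force and the opening at its end, in the units of the state.
- bot.read_state(): the state, without advancing time (a new reading comes with each control period).
- vision.capture(name): name is "scene" or "top" or "wrist"; returns a dict with "image" (420x560x3 uint8, red, green, blue), "z_map" (420x560 float32, m along the optical axis (not along the pixel's ray), 0 where there is no reading), "fx", "fy", "cx", "cy" (pixels), "k1" (the pictures are not rectified: a ray, as slopes to the right and down, at radius r is drawn at 1 + k1 r^2 times it, then the intrinsics apply), "pose" (4x4, takes a point from camera to world coordinates); the wrist camera has in their place "hand_eye" (4x4, takes a point from camera to tool coordinates, whose origin is the TCP and whose axes are the flange's). Camera axes: x right, y down, z forward; pixel columns grow to the right and rows downward; lengths in m; the calibration is good to about 2 mm. A picture is of the moment at which its call begins: read the wrist's pose just before it.
- order.hand_in(): hands the job in, once; it reports no verdict.
The state is a dict: "time_s": time; "joint_positions": joint angles; "qvel": joint speeds; "tau": joint torques, N m; "position": TCP position; "tcp_rot": TCP orientation; "force": force on the tool from outside, world axes, zero at the start; "moment": the same for the moment, N m; "opening": opening from 0.0 (shut) to 1.0 (fully open).
Only numpy, scipy, OpenCV 4.12 (cv2) and the standard library are available. Lean on these libraries where they do the work, as an engineer would, in place of code of your own. Each camera call takes 0.05 s, during which the arm holds its last target.

## Working session

There is one attempt and no reset: what is moved stays moved. The work goes in short steps, Python scripts to look and compute and a tool call to move; the robot and the scene stay as the last step left them, time stands still between calls to the robot, and variables do not carry over. Pictures are saved under pics/ and viewed, and the job is handed in when it is done.

Besides the shell and the picture viewer there is one more tool, called after "Request:" as name(argument=value, ...), one argument or row to a line, values as JSON. move_arm: Moves the arm, as the interface text tells. Its arguments: {"type":"object","properties":{"moves":{"type":"array"}},"required":["moves"]}

```bash
mkdir -p pics
cat > h.py <<'E'
import numpy as np,cv2
from rig import bot,vision,order
def cap(n,f):
    s=bot.read_state(); c=vision.capture(n); cv2.imwrite('pics/'+f+'.png',c['image'][:,:,::-1])
    np.savez('pics/'+f+'.npz',**{k:v for k,v in c.items()},tp=s['position'],tr=s['tcp_rot']); return c
def pose(c):
    if 'pose' in c: return np.array(c['pose'])
    T=np.eye(4);T[:3,:3]=c['tr'];T[:3,3]=c['tp'];return T@c['hand_eye']
def rays(c,uv):
    uv=np.asarray(uv,float).reshape(-1,2);K=np.array([[c['fx'],0,c['cx']],[0,c['fy'],c['cy']],[0,0,1.]])
    d=np.stack([(uv[:,0]-c['cx'])/c['fx'],(uv[:,1]-c['cy'])/c['fy']],1);p=d.copy()
    for _ in range(20): p=d/(1+c['k1']*(p**2).sum(1,keepdims=True))
    return np.c_[p,np.ones(len(p))]
def onplane(c,uv,z):
    T=pose(c);r=rays(c,uv)@T[:3,:3].T;o=T[:3,3];return o+r*((z-o[2])/r[:,2])[:,None]
def pts(c,uv):
    uv=np.asarray(uv).reshape(-1,2);z=c['z_map'][uv[:,1].astype(int),uv[:,0].astype(int)]
    T=pose(c);return (rays(c,uv)*z[:,None])@T[:3,:3].T+T[:3,3]
E
python3 - <<'E'
from h import *
for n in('top','scene','wrist'): 
    c=cap(n,n+'0'); print(n,c.get('pose',c.get('hand_eye')).round(3).tolist() if 1 else 0)
s=bot.read_state();print(s['time_s'],s['position'],s['tcp_rot'],s['force'],bot.hold_point_z)
E
```

```text
top [[0.019, -0.997, 0.077, 0.458], [-1.0, -0.019, 0.002, 0.0], [-0.0, -0.077, -0.997, 1.077], [0.0, 0.0, 0.0, 1.0]]
scene [[-0.034, 0.791, -0.611, 1.287], [0.999, 0.031, -0.016, -0.013], [0.006, -0.611, -0.791, 1.002], [0.0, 0.0, 0.0, 1.0]]
wrist [[-0.0, -0.957, -0.29, 0.079], [1.0, 0.0, -0.0, -0.001], [0.0, -0.29, 0.957, -0.188], [0.0, 0.0, 0.0, 1.0]]
0.15 [ 0.14779858 -0.60663873  0.19517644] [[ 9.71643902e-01  2.36448985e-01 -7.62454091e-05]
 [ 2.36448763e-01 -9.71642438e-01  1.71910471e-03]
 [ 3.32397288e-04 -1.68838574e-03 -9.99998519e-01]] [ 1.09849676  0.03436878 -0.74087119] 0.0187
```

View pics/top0.png

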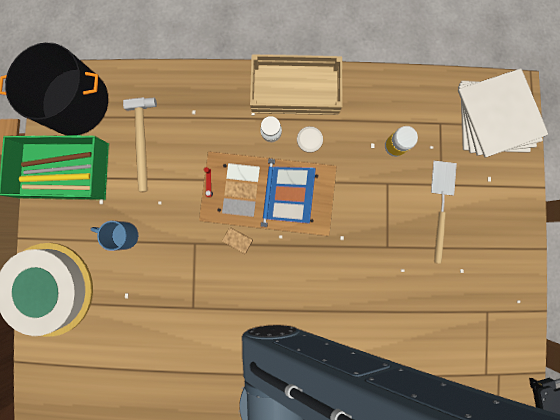

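View pics/scene0.png

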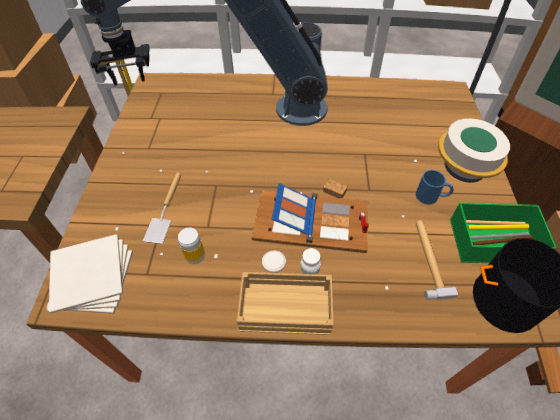

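The top view shows the stand around (268,193), the blue leaf at (290,193) right of the spine, the red keeper at (208,182) on the left. Next I measure them.

Run:
```python
from h import *
for n in('top0','scene0'):
    c=np.load(f'pics/{n}.npz');im=c['image'];hsv=cv2.cvtColor(im,cv2.COLOR_RGB2HSV)
    box=(slice(145,245),slice(195,345)) if n=='top0' else (slice(170,260),slice(245,380))
    cv2.imwrite(f'pics/{n}z.png',cv2.resize(im[box][:,:,::-1],None,fx=5,fy=5,interpolation=cv2.INTER_CUBIC))
    m=np.zeros(im.shape[:2],np.uint8);m[box]=1
    red=m*cv2.inRange(hsv,(0,170,60),(5,255,255))|m*cv2.inRange(hsv,(174,150,60),(180,255,255))
    blue=m*cv2.inRange(hsv,(100,150,60),(120,255,255))
    for nm,k in(('red',red),('blue',blue)):
        v,u=np.nonzero(k);P=pts(c,np.c_[u,v]);print(n,nm,len(u),cv2.minAreaRect(np.c_[u,v].astype(np.float32)))
        print(P.min(0).round(3),P.max(0).round(3),np.median(P,0).round(3))
        if nm=='blue':
            P=P[(P[:,2]>.03)];C=P.mean(0);U,S,V=np.linalg.svd(P-C,full_matrices=False);print('plane',C.round(4),V.round(4),(S/len(P)**.5).round(4))
        else:
            for lo,hi in((.03,.045),(.06,.08)):
                Q=P[(P[:,2]>lo)&(P[:,2]<hi)];print(lo,len(Q),Q.mean(0).round(4) if len(Q) else '')
```

```text
top0 red 121 ((207.0, 181.5), (29.0, 6.0), 90.0)
[0.458 0.    0.033] [0.625 0.203 1.077] [0.598 0.196 0.04 ]
0.03 93 [0.5902 0.1963 0.0393]
0.06 20 [0.6185 0.1973 0.0687]
top0 blue 1032 ((288.7255859375, 192.9695281982422), (46.49167251586914, 54.7740364074707), 6.340191841125488)
[ 0.488 -0.079  0.024] [0.634 0.05  0.095] [ 0.561 -0.004  0.054]
plane [ 0.5604 -0.0177  0.061 ] [[ 0.0598  0.8805 -0.4703]
 [ 0.9971 -0.0746 -0.0129]
 [-0.0464 -0.4681 -0.8824]] [0.0506 0.0416 0.0018]
scene0 red 72 ((364.1899719238281, 223.82997131347656), (16.404878616333008, 5.515433311462402), 81.8698959350586)
[ 0.566 -0.013  0.035] [1.287 0.202 1.002] [0.614 0.196 0.041]
0.03 44 [0.5921 0.1956 0.0391]
0.06 17 [0.6191 0.1969 0.0667]
scene0 blue 526 ((294.7930908203125, 209.48275756835938), (49.108604431152344, 35.19012451171875), 23.198589324951172)
[ 0.487 -0.077  0.018] [1.287 0.051 1.002] [ 0.574 -0.002  0.049]
plane [ 0.5775 -0.0148  0.0688] [[ 0.6328 -0.0646  0.7716]
 [-0.4535 -0.8386  0.3017]
 [ 0.6276 -0.5409 -0.56  ]] [0.1217 0.0497 0.0309]
```

```bash
ls -la pics
```

```text
total 6416
drwxr-xr-x 2 agent agent    4096 Dec  6 21:01 .
drwxr-xr-x 3 agent agent    4096 Dec  6 21:01 ..
-rw-r--r-- 1 agent agent 1649062 Dec  6 21:01 scene0.npz
-rw-r--r-- 1 agent agent  377211 Dec  6 21:01 scene0.png
-rw-r--r-- 1 agent agent  307506 Dec  6 21:01 scene0z.png
-rw-r--r-- 1 agent agent 1649062 Dec  6 21:01 top0.npz
-rw-r--r-- 1 agent agent  289927 Dec  6 21:01 top0.png
-rw-r--r-- 1 agent agent  328895 Dec  6 21:01 top0z.png
-rw-r--r-- 1 agent agent 1649070 Dec  6 21:01 wrist0.npz
-rw-r--r-- 1 agent agent  291451 Dec  6 21:01 wrist0.png
```

View pics/top0z.png

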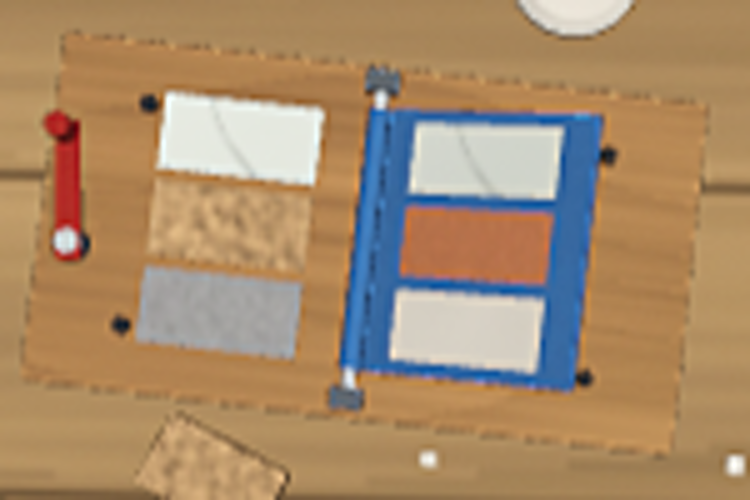

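View pics/scene0z.png

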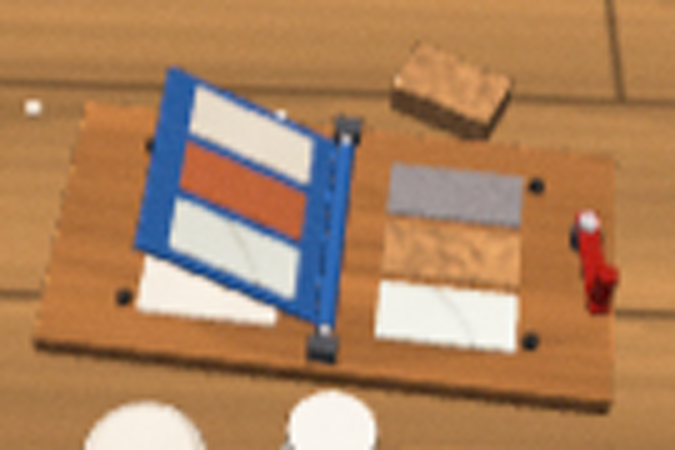

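Run:
```python
from h import *
c=np.load('pics/top0.npz')
def w(p,z): return onplane(c,np.array(p)/5.+[194.6,144.6],z)
C=w([(63,33),(707,103),(670,453),(22,378)],.018);print(C.round(4),C.mean(0).round(4))
ex=(C[0]+C[1]-C[2]-C[3]);ey=C[0]+C[3]-C[1]-C[2];print(np.arctan2(ex[1],ex[0]),np.arctan2(-ey[0],ey[1]),np.linalg.norm(ex)/2,np.linalg.norm(ey)/2)
sp=w([(346,395),(382,80)],.03);d=sp[1]-sp[0];print('spine',sp.round(4),np.arctan2(d[1],d[0]))
pv=w([(66,241)],.042)[0];pg=w([(58,123)],.069)[0];d=pg-pv;print('piv',pv,'peg',pg,np.arctan2(d[1],d[0]),np.linalg.norm(d[:2]))
yaw=.5*(np.arctan2(ex[1],ex[0])+np.arctan2(-ey[0],ey[1]))
R=np.array([[np.cos(yaw),-np.sin(yaw)],[np.sin(yaw),np.cos(yaw)]]);O=C.mean(0)[:2]
im=c['image'];hsv=cv2.cvtColor(im,cv2.COLOR_RGB2HSV);m=cv2.inRange(hsv,(100,150,60),(120,255,255));m[:145]=0;m[245:]=0;m[:,:195]=0;m[:,345:]=0
v,u=np.nonzero(m);P=pts(c,np.c_[u,v]);L=np.c_[(P[:,:2]-O)@R,P[:,2]];q=L[(L[:,2]>.04)]
k=np.polyfit(q[:,1],q[:,2],1);print('leaf tilt',np.arctan(-k[0]),'edge y,z',q[:,1].min(),q[:,2].max(),'x',np.percentile(q[:,0],[1,99]))
# bystanders height map around
print('yaw',yaw,O, 'piv local',R.T@(pv[:2]-O),R.T@(pg[:2]-O))
for nm,b in(('jar',(115,142,255,285)),('med',(125,153,295,325)),('block',(225,255,220,256)),('mug',(218,252,88,140)),('can',(122,158,380,420))):
    g=np.stack(np.meshgrid(np.arange(b[2],b[3]),np.arange(b[0],b[1])),-1).reshape(-1,2);p=pts(c,g);p=p[(p[:,2]>.012)&(p[:,2]<.2)]
    l=(p[:,:2]-O)@R;print(nm,p.min(0).round(3),p.max(0).round(3),'loc',l.min(0).round(3),l.max(0).round(3))
```

```text
[[ 0.6767  0.2059  0.018 ]
 [ 0.6449 -0.1432  0.018 ]
 [ 0.4564 -0.125   0.018 ]
 [ 0.4894  0.2214  0.018 ]] [0.5668 0.0398 0.018 ]
-0.08919055627630065 -0.09308833229480748 0.18865486991686503 0.3492910693848129
spine [[0.4836 0.0473 0.03  ]
 [0.6516 0.032  0.03  ]] -0.09107148048531186
piv [0.56104432 0.19566069 0.042     ] peg [0.61919991 0.19687026 0.069     ] 0.02079584106895664 0.058168169087691776
leaf tilt 0.48987334841315466 edge y,z -0.11451824940202913 0.09533690695853858 x [-0.06849696  0.0671403 ]
yaw -0.09113944428555407 [0.56684512 0.03979049] piv local [-0.01996299  0.15469534] [0.03784115 0.16119282]
jar [0.707 0.007 0.014] [0.761 0.063 0.08 ] loc [ 0.14  -0.018] [0.194 0.039]
med [ 0.683 -0.105  0.012] [ 0.75  -0.037  0.022] loc [ 0.126 -0.132] [ 0.194 -0.062]
block [0.408 0.071 0.012] [0.48  0.157 0.034] loc [-0.164  0.023] [-0.09   0.105]
mug [0.407 0.391 0.012] [0.483 0.498 0.094] loc [-0.196  0.338] [-0.119  0.447]
can [ 0.675 -0.335  0.012] [ 0.731 -0.277  0.116] loc [ 0.139 -0.361] [ 0.196 -0.303]
```

Request:
move_arm(
  moves=[
    {"hand": 0, "z": -0.2, "wz": -8},
    {"hand": 0, "z": 0, "wz": -8},
    {"hand": 0, "wz": -8},
    {"hand": 0, "wz": -8},
    {"hand": 0, "wz": -8},
    {"hand": 0, "wz": -8},
    {"hand": 0, "wz": -8},
    {"hand": 0, "wz": -8},
    {"hand": 0, "wz": -7},
  ],
)

```text
schema error: expected keys hand, x, y, z, wx, wy, wz
```

```bash
cat >> h.py <<'E'
O=np.array([.5668,.0398,0]);YAW=-.0911
R=np.array([[np.cos(YAW),-np.sin(YAW),0],[np.sin(YAW),np.cos(YAW),0],[0,0,1]])
from scipy.spatial.transform import Rotation as Ro
def loc(p): return R.T@(np.asarray(p)-O)
def st():
    s=bot.read_state();T=s['tcp_rot'];TL=R.T@T
    D=np.array([[0,1,0],[1,0,0],[0,0,-1.]]).T  # cols: x->+y, y->+x, z->-z
    print('t',s['time_s'],'loc',loc(s['position']).round(4),'rv(tool) vs nominal',np.degrees(Ro.from_matrix(D.T@TL).as_rotvec()).round(2),'F loc',(R.T@s['force']).round(2),'q',np.round(s['joint_positions'],1))
    return s
def to(p,phi=None):
    s=st();d=R@np.asarray(p)+O-s['position'];print('shift tool units',(s['tcp_rot'].T@d/.025).round(2))
E
python3 -c "
from h import *
to([0,-.25,.2])"
```

```text
t 0.15 loc [-0.3585 -0.6819  0.1952] rv(tool) vs nominal [7.00e-02 8.00e-02 7.11e+01] F loc [ 1.09  0.13 -0.74] q [-86.5  30.3  82.1   0.   67.7 -10.2]
shift tool units [ 19.16 -11.7   -0.17]
```

Request:
move_arm(
  moves=[
    {"hand": 0, "x": 0, "y": 0, "z": 0, "wx": 0, "wy": 0, "wz": -8},
    {"hand": 0, "x": 0, "y": 0, "z": 0, "wx": 0, "wy": 0, "wz": -8},
    {"hand": 0, "x": 0, "y": 0, "z": 0, "wx": 0, "wy": 0, "wz": -8},
    {"hand": 0, "x": 0, "y": 0, "z": 0, "wx": 0, "wy": 0, "wz": -8},
    {"hand": 0, "x": 0, "y": 0, "z": 0, "wx": 0, "wy": 0, "wz": -8},
    {"hand": 0, "x": 0, "y": 0, "z": 0, "wx": 0, "wy": 0, "wz": -8},
    {"hand": 0, "x": 0, "y": 0, "z": 0, "wx": 0, "wy": 0, "wz": -8},
    {"hand": 0, "x": 0, "y": 0, "z": 0, "wx": 0, "wy": 0, "wz": -8},
    {"hand": 0, "x": 0, "y": 0, "z": 0, "wx": 0, "wy": 0, "wz": -7},
  ],
)

```text
time_s: 1.05
position: [0.1478, -0.6069, 0.1955]
tcp_rot: [[0.087, 0.996, -0.0], [0.996, -0.087, 0.001], [0.001, -0.0, -1.0]]
force: [0.5, -0.3, 0.1]
opening: 0.265
```

```bash
python3 -c "
from h import *
to([0,-.25,.2])"
```

```text
t 1.05 loc [-0.3584 -0.6821  0.1955] rv(tool) vs nominal [ 0.01  0.05 -0.2 ] F loc [ 0.51 -0.23  0.07] q [-86.5  30.2  82.1   0.   67.7 -81.5]
shift tool units [17.23 14.4  -0.17]
```

Request:
move_arm(
  moves=[
    {"hand": 0, "x": 0.9, "y": 0.8, "z": 0, "wx": 0, "wy": 0, "wz": 0},
    {"hand": 0, "x": 0.9, "y": 0.8, "z": 0, "wx": 0, "wy": 0, "wz": 0},
    {"hand": 0, "x": 0.9, "y": 0.8, "z": 0, "wx": 0, "wy": 0, "wz": 0},
    {"hand": 0, "x": 0.9, "y": 0.8, "z": 0, "wx": 0, "wy": 0, "wz": 0},
    {"hand": 0, "x": 0.9, "y": 0.8, "z": 0, "wx": 0, "wy": 0, "wz": 0},
    {"hand": 0, "x": 0.9, "y": 0.8, "z": 0, "wx": 0, "wy": 0, "wz": 0},
    {"hand": 0, "x": 0.9, "y": 0.8, "z": 0, "wx": 0, "wy": 0, "wz": 0},
    {"hand": 0, "x": 0.9, "y": 0.8, "z": 0, "wx": 0, "wy": 0, "wz": 0},
    {"hand": 0, "x": 0.9, "y": 0.8, "z": 0, "wx": 0, "wy": 0, "wz": 0},
    {"hand": 0, "x": 0.9, "y": 0.8, "z": 0, "wx": 0, "wy": 0, "wz": 0},
    {"hand": 0, "x": 0.9, "y": 0.8, "z": 0, "wx": 0, "wy": 0, "wz": 0},
    {"hand": 0, "x": 0.9, "y": 0.8, "z": 0, "wx": 0, "wy": 0, "wz": 0},
    {"hand": 0, "x": 0.9, "y": 0.8, "z": 0, "wx": 0, "wy": 0, "wz": 0},
    {"hand": 0, "x": 0.9, "y": 0.8, "z": 0, "wx": 0, "wy": 0, "wz": 0},
    {"hand": 0, "x": 0.9, "y": 0.8, "z": 0, "wx": 0, "wy": 0, "wz": 0},
    {"hand": 0, "x": 0.9, "y": 0.8, "z": 0, "wx": 0, "wy": 0, "wz": 0},
    {"hand": 0, "x": 0.9, "y": 0.8, "z": 0, "wx": 0, "wy": 0, "wz": 0},
    {"hand": 0, "x": 0.9, "y": 0.8, "z": 0, "wx": 0, "wy": 0, "wz": 0},
  ],
)

```text
time_s: 2.85
position: [0.5444, -0.2363, 0.1956]
tcp_rot: [[0.093, 0.996, -0.001], [0.996, -0.093, 0.0], [0.0, -0.001, -1.0]]
force: [0.8, -0.1, -1.2]
opening: 0.009
```

Request:
move_arm(
  moves=[
    {"hand": 0, "x": 0, "y": 0, "z": 0, "wx": 0, "wy": 7, "wz": 0},
    {"hand": 0, "x": 0, "y": 0, "z": 0, "wx": 0, "wy": 7, "wz": 0},
    {"hand": 0, "x": 0, "y": 0, "z": 0, "wx": 0, "wy": 7, "wz": 0},
    {"hand": 0, "x": 0, "y": 0, "z": 0, "wx": 0, "wy": 7, "wz": 0},
    {"hand": 0, "x": 0, "y": 0, "z": 0, "wx": 0, "wy": 7, "wz": 0},
    {"hand": 0, "x": 0, "y": 0, "z": 0, "wx": 0, "wy": 7, "wz": 0},
    {"hand": 0, "x": 0, "y": 0, "z": 0, "wx": 0, "wy": 8, "wz": 0},
  ],
)

```text
time_s: 3.55
position: [0.5441, -0.238, 0.1967]
tcp_rot: [[0.058, 0.996, 0.073], [0.637, -0.093, 0.765], [0.768, 0.002, -0.64]]
force: [0.0, 0.5, 0.7]
opening: 0.007
```

```bash
python3 -c "
from h import *
to([0,-.17,.045])
to([0,-.085,.045])
cap('scene','s1')"
```

```text
t 3.55 loc [ 0.0027 -0.2787  0.1967] rv(tool) vs nominal [-0.15 50.22  0.06] F loc [-0.03  0.48  0.68] q [-52.3  44.7  73.   32.4 101.5 -52. ]
shift tool units [-1.88 -0.13  7.22]
t 3.55 loc [ 0.0027 -0.2787  0.1967] rv(tool) vs nominal [-0.15 50.22  0.06] F loc [-0.03  0.48  0.68] q [-52.3  44.7  73.   32.4 101.5 -52. ]
shift tool units [ 0.3  -0.14  9.84]
```

View pics/s1.png

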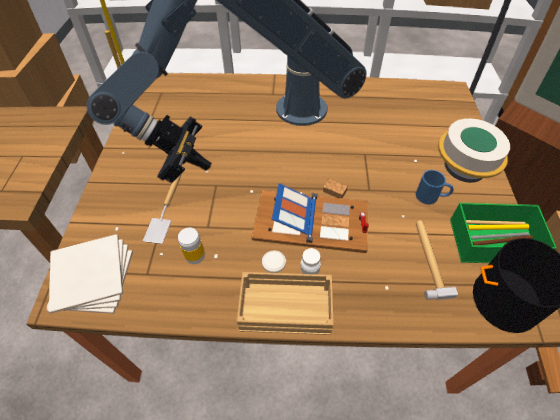

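The gripper is tilted at (190,155), tips at (205,165), clear of the spatula and can. Descending to the right of the leaf.

Request:
move_arm(
  moves=[
    {"hand": 0, "x": -0.24, "y": -0.02, "z": 0.9, "wx": 0, "wy": 0, "wz": 0},
    {"hand": 0, "x": -0.24, "y": -0.02, "z": 0.9, "wx": 0, "wy": 0, "wz": 0},
    {"hand": 0, "x": -0.24, "y": -0.02, "z": 0.9, "wx": 0, "wy": 0, "wz": 0},
    {"hand": 0, "x": -0.24, "y": -0.02, "z": 0.9, "wx": 0, "wy": 0, "wz": 0},
    {"hand": 0, "x": -0.24, "y": -0.02, "z": 0.9, "wx": 0, "wy": 0, "wz": 0},
    {"hand": 0, "x": -0.24, "y": -0.02, "z": 0.9, "wx": 0, "wy": 0, "wz": 0},
    {"hand": 0, "x": -0.24, "y": -0.02, "z": 0.9, "wx": 0, "wy": 0, "wz": 0},
    {"hand": 0, "x": -0.24, "y": 0, "z": 0.9, "wx": 0, "wy": 0, "wz": 0},
    {"hand": 0, "x": 0, "y": 0, "z": 0, "wx": 0, "wy": 0, "wz": 0},
  ],
)

```text
time_s: 4.5
position: [0.5485, -0.1273, 0.0419]
tcp_rot: [[0.061, 0.996, 0.066], [0.638, -0.09, 0.765], [0.767, -0.005, -0.641]]
force: [-1.1, -0.1, 0.0]
opening: 0.01
```

```bash
python3 -c "
from h import *
to([0,-.095,.045])
cap('scene','s2');cap('wrist','w2')"
```

```text
t 4.5 loc [-0.003  -0.1681  0.0419] rv(tool) vs nominal [ 0.3  50.11  0.06] F loc [-1.04 -0.24  0.01] q [-45.7  53.3  86.   36.   80.9 -59.6]
shift tool units [1.97 0.12 2.16]
```

View pics/s2.png

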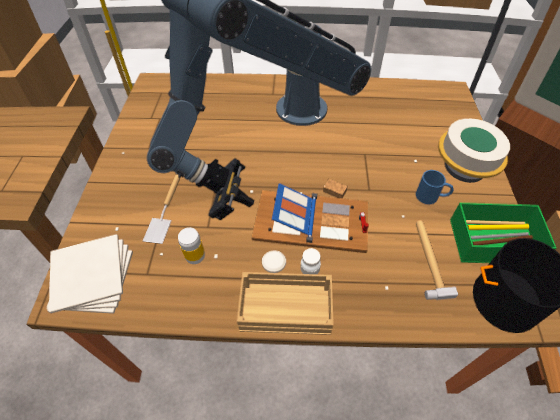

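View pics/w2.png

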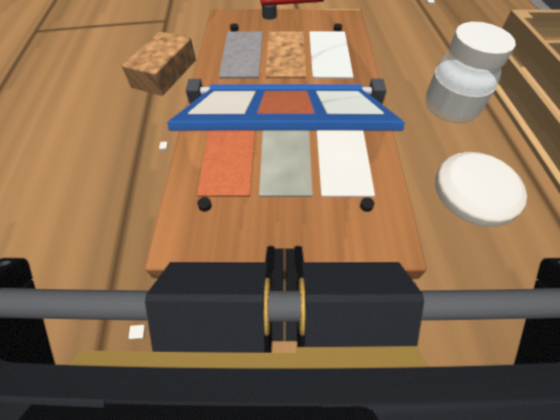

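The wrist view shows the fingers (286,290) centred on the leaf with its edge at row 123 and open space beneath it. Moving in.

Request:
move_arm(
  moves=[
    {"hand": 0, "x": 0.25, "y": 0.02, "z": 0.3, "wx": 0, "wy": 0, "wz": 0},
    {"hand": 0, "x": 0.25, "y": 0.02, "z": 0.3, "wx": 0, "wy": 0, "wz": 0},
    {"hand": 0, "x": 0.25, "y": 0.02, "z": 0.3, "wx": 0, "wy": 0, "wz": 0},
    {"hand": 0, "x": 0.25, "y": 0.02, "z": 0.3, "wx": 0, "wy": 0, "wz": 0},
    {"hand": 0, "x": 0.25, "y": 0.02, "z": 0.3, "wx": 0, "wy": 0, "wz": 0},
    {"hand": 0, "x": 0.25, "y": 0.02, "z": 0.3, "wx": 0, "wy": 0, "wz": 0},
    {"hand": 0, "x": 0.25, "y": 0, "z": 0.3, "wx": 0, "wy": 0, "wz": 0},
    {"hand": 0, "x": 0, "y": 0, "z": 0, "wx": 0, "wy": 0, "wz": 0},
  ],
)

```text
time_s: 5.4
position: [0.5591, -0.0607, 0.0434]
tcp_rot: [[0.059, 0.996, 0.069], [0.639, -0.091, 0.764], [0.767, -0.001, -0.642]]
force: [0.2, -0.4, -1.0]
opening: 0.007
```

```bash
python3 -c "
from h import *
st()
c=cap('wrist','w3')"
```

```text
t 5.4 loc [ 0.0014 -0.1008  0.0434] rv(tool) vs nominal [7.000e-02 5.006e+01 2.000e-02] F loc [ 0.21 -0.41 -0.99] q [-40.7  52.   90.5  40.   76.3 -59.2]
```

View pics/w3.png

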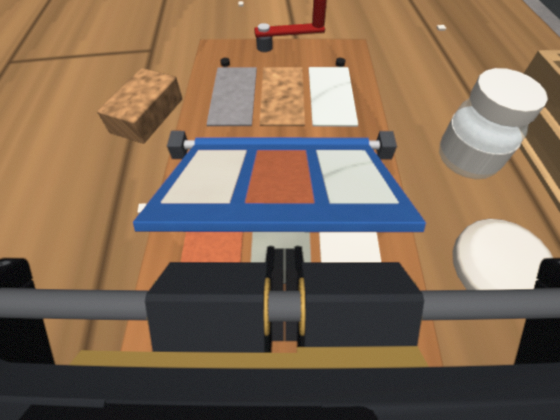

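Tips sit just under the free edge (leaf edge at row 222, fingers at column 286). Moving 10 mm further in, then sweeping about the hinge.

Request:
move_arm(
  moves=[
    {"hand": 0, "x": 0.13, "y": 0, "z": 0.16, "wx": 0, "wy": 0, "wz": 0},
    {"hand": 0, "x": 0.13, "y": 0, "z": 0.16, "wx": 0, "wy": 0, "wz": 0},
    {"hand": 0, "x": 0.11, "y": 0, "z": -0.06, "wx": 0, "wy": -2, "wz": 0},
    {"hand": 0, "x": 0.11, "y": 0, "z": -0.06, "wx": 0, "wy": -2, "wz": 0},
    {"hand": 0, "x": 0.11, "y": 0, "z": -0.06, "wx": 0, "wy": -2, "wz": 0},
    {"hand": 0, "x": 0.11, "y": 0, "z": -0.06, "wx": 0, "wy": -2, "wz": 0},
    {"hand": 0, "x": 0.11, "y": 0, "z": -0.06, "wx": 0, "wy": -2, "wz": 0},
    {"hand": 0, "x": 0.11, "y": 0, "z": -0.06, "wx": 0, "wy": -2, "wz": 0},
  ],
)

```text
time_s: 6.25
position: [0.561, -0.0472, 0.0616]
tcp_rot: [[0.073, 0.996, 0.057], [0.787, -0.092, 0.61], [0.613, 0.0, -0.79]]
force: [-0.7, -1.8, -0.5]
opening: 0.007
```

```bash
python3 -c "
from h import *
st()
c=cap('scene','s4')
cv2.imwrite('pics/s4z.png',cv2.resize(c['image'][130:270,180:390,::-1],None,fx=3.5,fy=3.5))"
```

```text
t 6.25 loc [ 0.0022 -0.0872  0.0616] rv(tool) vs nominal [-0.05 37.8   0.07] F loc [-0.54 -1.88 -0.54] q [-35.5  44.6  94.   35.1  67.1 -51.6]
```

View pics/s4z.png

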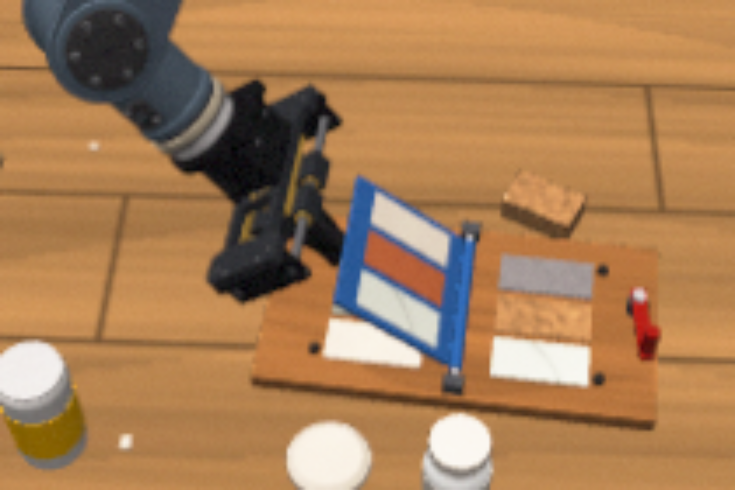

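Contact has begun (about 2 N); leaf rising. Continue.

Request:
move_arm(
  moves=[
    {"hand": 0, "x": 0.17, "y": 0, "z": -0.1, "wx": 0, "wy": -3, "wz": 0},
    {"hand": 0, "x": 0.17, "y": 0, "z": -0.1, "wx": 0, "wy": -3, "wz": 0},
    {"hand": 0, "x": 0.17, "y": 0, "z": -0.1, "wx": 0, "wy": -3, "wz": 0},
    {"hand": 0, "x": 0.17, "y": 0, "z": -0.1, "wx": 0, "wy": -3, "wz": 0},
    {"hand": 0, "x": 0.17, "y": 0, "z": -0.1, "wx": 0, "wy": -3, "wz": 0},
    {"hand": 0, "x": 0.17, "y": 0, "z": -0.1, "wx": 0, "wy": -3, "wz": 0},
  ],
)

```text
time_s: 6.9
position: [0.5626, -0.0329, 0.0873]
tcp_rot: [[0.087, 0.996, 0.032], [0.936, -0.093, 0.338], [0.34, 0.001, -0.941]]
force: [-0.3, -0.4, -1.7]
opening: 0.008
```

Request:
move_arm(
  moves=[
    {"hand": 0, "x": 0.17, "y": 0, "z": -0.1, "wx": 0, "wy": -3, "wz": 0},
    {"hand": 0, "x": 0.17, "y": 0, "z": -0.1, "wx": 0, "wy": -3, "wz": 0},
    {"hand": 0, "x": 0.17, "y": 0, "z": -0.1, "wx": 0, "wy": -3, "wz": 0},
    {"hand": 0, "x": 0.17, "y": 0, "z": -0.1, "wx": 0, "wy": -3, "wz": 0},
    {"hand": 0, "x": 0.17, "y": 0, "z": -0.1, "wx": 0, "wy": -3, "wz": 0},
    {"hand": 0, "x": 0.17, "y": 0, "z": -0.1, "wx": 0, "wy": -3, "wz": 0},
  ],
)

```text
time_s: 7.5
position: [0.5646, -0.0112, 0.1076]
tcp_rot: [[0.093, 0.996, 0.004], [0.995, -0.093, 0.033], [0.033, 0.001, -0.999]]
force: [-0.2, -1.2, -0.4]
opening: 0.007
```

```bash
python3 -c "
from h import *
st()
c=cap('scene','s5')
cv2.imwrite('pics/s5z.png',cv2.resize(c['image'][130:270,180:390,::-1],None,fx=3.5,fy=3.5))
im=c['image'];hsv=cv2.cvtColor(im,cv2.COLOR_RGB2HSV);m=cv2.inRange(hsv,(100,150,60),(120,255,255));m[:150]=0;m[262:]=0;m[:,:240]=0;m[:,380:]=0
v,u=np.nonzero(m);P=np.array([loc(p) for p in pts(c,np.c_[u,v])]);q=P[(P[:,2]>.04)&(P[:,2]<.2)];print(np.degrees(np.arctan2(q[:,2]-.026,-q[:,1])).round()[::30],q[:,2].max())"
```

```text
t 7.5 loc [ 0.0024 -0.051   0.1076] rv(tool) vs nominal [-0.06  1.88  0.12] F loc [-0.07 -1.17 -0.37] q [-13.6  32.4  95.7   2.4  52.1  -9.7]
[86. 74.] 0.153801013093958
```

View pics/s5z.png

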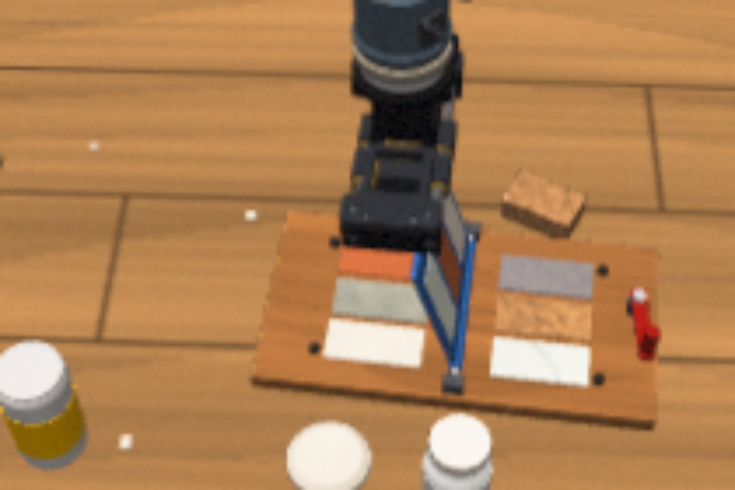

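Leaf is now about 74°; fingertip vertical behind it. Pushing on over the top.

Request:
move_arm(
  moves=[
    {"hand": 0, "x": 0.24, "y": 0, "z": -0.09, "wx": 0, "wy": 0, "wz": 0},
    {"hand": 0, "x": 0.24, "y": 0, "z": -0.09, "wx": 0, "wy": 0, "wz": 0},
    {"hand": 0, "x": 0.24, "y": 0, "z": -0.09, "wx": 0, "wy": 0, "wz": 0},
    {"hand": 0, "x": 0.24, "y": 0, "z": -0.09, "wx": 0, "wy": 0, "wz": 0},
    {"hand": 0, "x": 0.24, "y": 0, "z": -0.09, "wx": 0, "wy": 0, "wz": 0},
    {"hand": 0, "x": 0.24, "y": 0, "z": -0.09, "wx": 0, "wy": 0, "wz": 0},
    {"hand": 0, "x": 0.26, "y": 0, "z": 0.03, "wx": 0, "wy": 0, "wz": 0},
    {"hand": 0, "x": 0.26, "y": 0, "z": 0.03, "wx": 0, "wy": 0, "wz": 0},
    {"hand": 0, "x": 0.26, "y": 0, "z": 0.03, "wx": 0, "wy": 0, "wz": 0},
    {"hand": 0, "x": 0.26, "y": 0, "z": 0.03, "wx": 0, "wy": 0, "wz": 0},
    {"hand": 0, "x": 0.26, "y": 0, "z": 0.03, "wx": 0, "wy": 0, "wz": 0},
  ],
)

```text
time_s: 8.65
position: [0.5707, 0.0569, 0.1189]
tcp_rot: [[0.092, 0.996, 0.003], [0.995, -0.093, 0.035], [0.035, -0.0, -0.999]]
force: [0.2, -1.0, -0.4]
opening: 0.005
```

```bash
python3 -c "
from h import *
st()
c=cap('scene','s6')
cv2.imwrite('pics/s6z.png',cv2.resize(c['image'][130:270,180:390,::-1],None,fx=3.5,fy=3.5))
c=cap('wrist','w6')"
```

```text
t 8.65 loc [0.0024 0.0174 0.1189] rv(tool) vs nominal [0.   2.   0.09] F loc [ 0.33 -0.99 -0.36] q [-6.6 31.9 94.1  2.5 54.1 -2.8]
```

View pics/s6z.png

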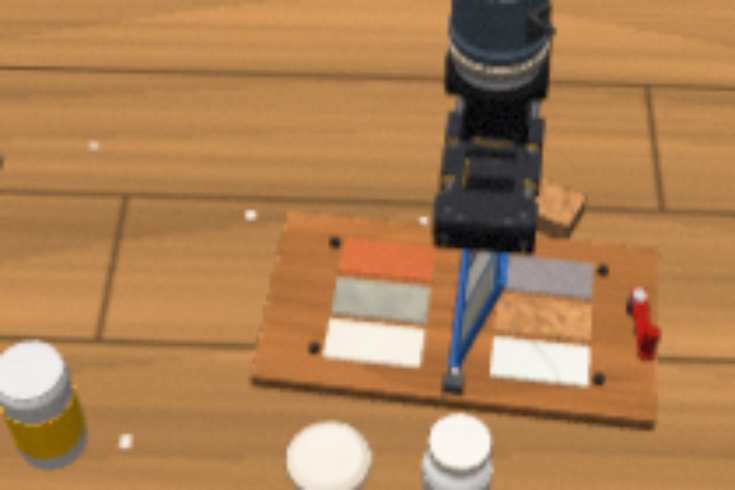

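View pics/w6.png

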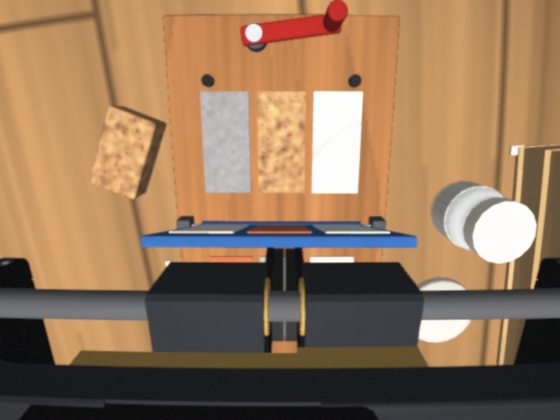

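Leaf is just past upright (edge at row 240 in the wrist view). Continue down.

Request:
move_arm(
  moves=[
    {"hand": 0, "x": 0.24, "y": 0, "z": 0.12, "wx": 0, "wy": 0, "wz": 0},
    {"hand": 0, "x": 0.24, "y": 0, "z": 0.12, "wx": 0, "wy": 0, "wz": 0},
    {"hand": 0, "x": 0.24, "y": 0, "z": 0.13, "wx": 0, "wy": 0, "wz": 0},
    {"hand": 0, "x": 0.24, "y": 0, "z": 0.13, "wx": 0, "wy": 0, "wz": 0},
    {"hand": 0, "x": 0.24, "y": 0, "z": 0.14, "wx": 0, "wy": 0, "wz": 0},
    {"hand": 0, "x": 0.24, "y": 0, "z": 0.15, "wx": 0, "wy": 0, "wz": 0},
    {"hand": 0, "x": 0.16, "y": 0, "z": 0.22, "wx": 0, "wy": 0, "wz": 0},
    {"hand": 0, "x": 0.16, "y": 0, "z": 0.22, "wx": 0, "wy": 0, "wz": 0},
  ],
)

```text
time_s: 9.55
position: [0.5748, 0.1017, 0.0894]
tcp_rot: [[0.093, 0.996, 0.003], [0.995, -0.093, 0.035], [0.035, -0.0, -0.999]]
force: [-0.2, -0.3, 1.3]
opening: 0.002
```

```bash
python3 -c "
from h import *
st()
c=cap('wrist','w7')"
```

```text
t 9.55 loc [0.0023 0.0624 0.0894] rv(tool) vs nominal [0.01 2.01 0.09] F loc [-0.18 -0.31  1.27] q [-2.1 35.  93.9  2.6 51.   1.6]
```

View pics/w7.png

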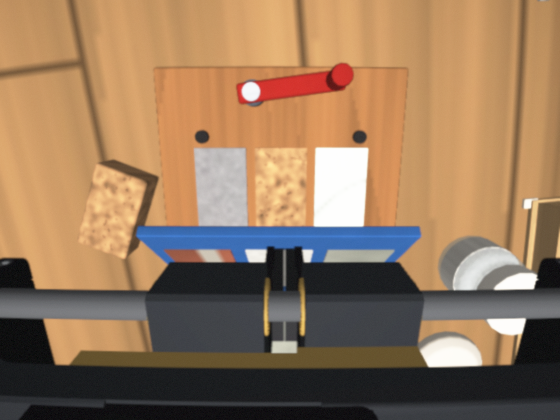

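Request:
move_arm(
  moves=[
    {"hand": 0, "x": 0.13, "y": 0, "z": 0.21, "wx": 0, "wy": 0, "wz": 0},
    {"hand": 0, "x": 0.13, "y": 0, "z": 0.21, "wx": 0, "wy": 0, "wz": 0},
    {"hand": 0, "x": 0.13, "y": 0, "z": 0.21, "wx": 0, "wy": 0, "wz": 0},
    {"hand": 0, "x": 0.13, "y": 0, "z": 0.21, "wx": 0, "wy": 0, "wz": 0},
    {"hand": 0, "x": 0.13, "y": 0, "z": 0.21, "wx": 0, "wy": 0, "wz": 0},
    {"hand": 0, "x": 0.05, "y": 0, "z": 0.15, "wx": 0, "wy": 0, "wz": 0},
    {"hand": 0, "x": 0.05, "y": 0, "z": 0.15, "wx": 0, "wy": 0, "wz": 0},
    {"hand": 0, "x": 0.05, "y": 0, "z": 0.15, "wx": 0, "wy": 0, "wz": 0},
    {"hand": 0, "x": 0.05, "y": 0, "z": 0.15, "wx": 0, "wy": 0, "wz": 0},
    {"hand": 0, "x": 0.05, "y": 0, "z": 0.15, "wx": 0, "wy": 0, "wz": 0},
  ],
)

```text
time_s: 10.6
position: [0.5772, 0.1253, 0.0454]
tcp_rot: [[0.093, 0.996, 0.003], [0.995, -0.093, 0.035], [0.035, 0.0, -0.999]]
force: [1.0, -0.6, 1.5]
opening: 0.006
```

```bash
python3 -c "
from h import *
st()
c=cap('wrist','w8')"
```

```text
t 10.6 loc [0.0025 0.0861 0.0454] rv(tool) vs nominal [-0.01  2.    0.1 ] F loc [ 1.05 -0.5   1.47] q [ 0.3 39.2 94.4  2.8 46.2  3.7]
```

View pics/w8.png

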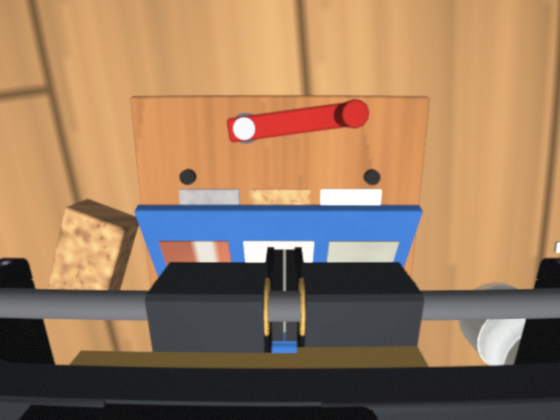

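Request:
move_arm(
  moves=[
    {"hand": 0, "x": 0.01, "y": 0, "z": 0.1, "wx": 0, "wy": 0, "wz": 0},
    {"hand": 0, "x": 0.01, "y": 0, "z": 0.1, "wx": 0, "wy": 0, "wz": 0},
    {"hand": 0, "x": 0.01, "y": 0, "z": 0.1, "wx": 0, "wy": 0, "wz": 0},
    {"hand": 0, "x": 0, "y": 0, "z": 0.08, "wx": 0, "wy": 0, "wz": 0},
  ],
)

```text
time_s: 11.05
position: [0.5772, 0.1263, 0.0361]
tcp_rot: [[0.093, 0.996, 0.003], [0.995, -0.093, 0.035], [0.035, 0.0, -0.999]]
force: [0.4, 1.0, 0.7]
opening: 0.004
```

Request:
move_arm(
  moves=[
    {"hand": 0, "x": 0, "y": 0, "z": 0.05, "wx": 0, "wy": 0, "wz": 0},
    {"hand": 0, "x": 0, "y": 0, "z": 0.05, "wx": 0, "wy": 0, "wz": 0},
  ],
)

```text
time_s: 11.25
position: [0.5772, 0.1263, 0.0336]
tcp_rot: [[0.093, 0.996, 0.003], [0.995, -0.093, 0.035], [0.035, -0.0, -0.999]]
force: [0.2, -0.0, 0.9]
opening: 0.006
```

```bash
cat > leaf.py <<'E'
from h import *
import sys
st()
def leaf(n,f):
    c=cap(n,f);c=dict(np.load('pics/'+f+'.npz'));im=c['image'];hsv=cv2.cvtColor(im,cv2.COLOR_RGB2HSV);m=cv2.inRange(hsv,(100,150,60),(120,255,255))
    v,u=np.nonzero(m);P=pts(c,np.c_[u,v]);L=(P-O)@R
    k=(abs(L[:,0])<.08)&(abs(L[:,1])<.2)&(L[:,2]<.2);L=L[k];print(n,len(L),'max z',np.percentile(L[:,2],[1,50,99]).round(4),'y',np.percentile(L[:,1],[1,99]).round(4))
    q=L[(L[:,1]>.1)];print('edge z',q[:,2].mean().round(4) if len(q) else '')
for n in sys.argv[2:]: leaf(n,n+sys.argv[1])
E
python3 leaf.py 9 wrist top
```

```text
t 11.25 loc [0.0025 0.0871 0.0336] rv(tool) vs nominal [0.  2.  0.1] F loc [ 0.17 -0.02  0.87] q [ 0.4 40.3 94.6  2.8 44.9  3.7]
wrist 11542 max z [0.0336 0.0653 0.0691] y [0.016  0.1245]
edge z 0.0658
top 511 max z [0.0271 0.0333 0.0443] y [-0.0048  0.0421]
edge z
```

```bash
python3 -c "
from h import *
c=dict(np.load('pics/wrist9.npz'))
for uv in [(160,150),(200,250),(160,225),(400,225),(30,100),(500,100),(220,120),(170,240)]:
    p=pts(c,[uv])[0];print(uv,c['image'][uv[1],uv[0]],loc(p).round(4))
c2=cap('scene','s9')
cv2.imwrite('pics/s9z.png',cv2.resize(c2['image'][130:270,180:390,::-1],None,fx=3.5,fy=3.5))
"
```

```text
(160, 150) [224 155  97] [-0.0748  0.1439  0.0174]
(200, 250) [241 236 225] [-0.0428  0.0954  0.0603]
(160, 225) [ 76 136 222] [-0.0614  0.1102  0.0636]
(400, 225) [ 76 138 225] [0.0597 0.1101 0.0638]
(30, 100) [206 157 103] [-0.166   0.1762 -0.0004]
(500, 100) [217 165 110] [ 0.1426  0.1751 -0.0008]
(220, 120) [219 151  93] [-0.0371  0.1615  0.0169]
(170, 240) [193 113  88] [-0.0574  0.1017  0.0624]
```

View pics/wrist9.png

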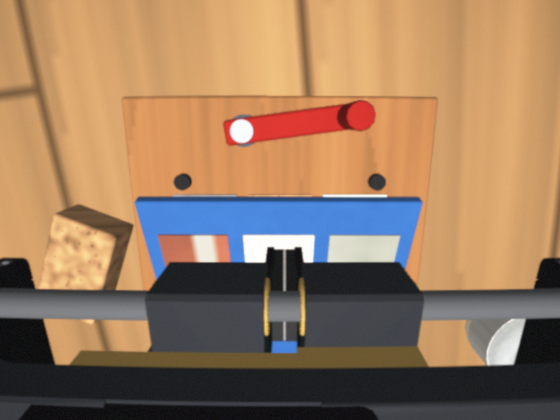

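View pics/s9z.png

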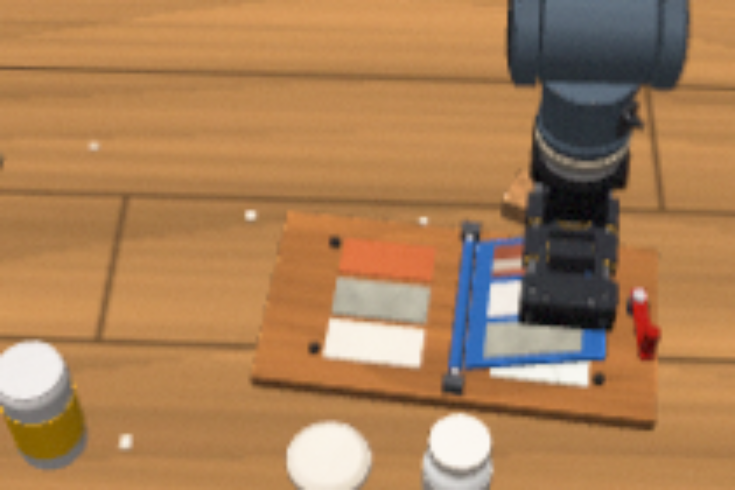

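```bash
python3 -c "
from h import *
for f in ['w6','w7','w8','wrist9']:
    c=dict(np.load('pics/'+f+'.npz'));im=c['image'];hsv=cv2.cvtColor(im,cv2.COLOR_RGB2HSV);m=cv2.inRange(hsv,(100,150,60),(120,255,255))
    v,u=np.nonzero(m);L=(pts(c,np.c_[u,v])-O)@R;k=(abs(L[:,0])<.08)&(abs(L[:,1])<.2)&(L[:,2]<.2)&(L[:,2]>.045);L=L[k]
    th=np.arctan2(L[:,2]-.026,-L[:,1]);print(f,loc(c['tp']).round(4),np.percentile(th,[5,50,95]).round(3),L.mean(0).round(4))
    for d in (230,245,255,262,275,282):
        pass
c=dict(np.load('pics/wrist9.npz'))
for uv in [(285,255),(272,255),(298,260),(285,280),(285,345),(250,290)]:
    print(uv,c['z_map'][uv[1],uv[0]],loc(pts(c,[uv])[0]).round(4))
print(loc(pose(c)[:3,3]))
"
```

```text
w6 [0.0022 0.0184 0.1188] [1.818 1.838 1.858] [-0.0013  0.0339  0.1496]
w7 [0.0023 0.0624 0.0894] [2.248 2.254 2.285] [-0.0017  0.0786  0.1215]
w8 [0.0025 0.0861 0.0454] [2.692 2.7   2.718] [-0.0024  0.109   0.0776]
wrist9 [0.0025 0.0871 0.0336] [2.801 2.809 2.821] [-0.0025  0.113   0.0652]
(285, 255) 0.16731706 [0.0018 0.0961 0.0686]
(272, 255) 0.16358307 [-0.0046  0.0975  0.0721]
(298, 260) 0.15725382 [0.0078 0.0977 0.0786]
(285, 280) 0.15384117 [0.0017 0.0902 0.0841]
(285, 345) 0.22238173 [0.0018 0.0166 0.0327]
(250, 290) 0.08201763 [-0.0069  0.1207  0.1504]
[0.00153034 0.16068121 0.22463966]
```

```bash
python3 -c "
import cv2;i=cv2.imread('pics/wrist9.png');cv2.imwrite('pics/w9z.png',cv2.resize(i[180:370,130:430],None,fx=2.6,fy=2.6))"
```

```text
(no output)
```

View pics/w9z.png

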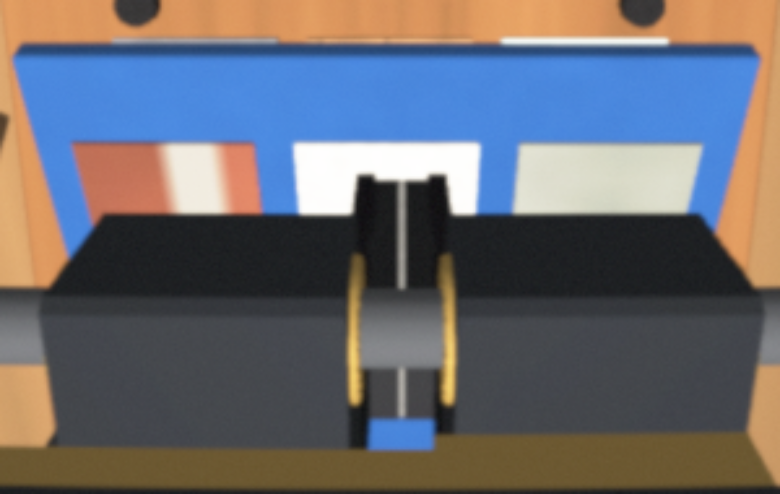

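```bash
python3 -c "
from h import *
for f in ['w2','wrist9']:
    c=dict(np.load('pics/'+f+'.npz'));H=np.linalg.inv(c['hand_eye'])
    for p in ([0,0,0],[.0095,0,0],[.0095,0,-.03],[.0095,0,-.0187]):
        q=H@np.r_[p,1];x=q[:2]/q[2];x=x*(1+c['k1']*(x@x));print(f,p,c['fx']*x[0]+c['cx'],c['fy']*x[1]+c['cy'])
    for v in range(236,290,4):
        t=np.array([rays(c,[(276,v)])[0]*c['z_map'][v,276]]);print(v,(c['hand_eye'][:3,:3]@t[0]+c['hand_eye'][:3,3]).round(4),c['image'][v,276])
"
```

```text
w2 [0, 0, 0] 286.02231002525514 245.94186499870807
w2 [0.0095, 0, 0] 286.04180938943546 231.1976541735274
w2 [0.0095, 0, -0.03] 286.3505250189756 251.75928992260083
w2 [0.0095, 0, -0.0187] 286.2229641878994 243.25847773533212
236 [-0.0061 -0.0069  0.0322] [179 121  75]
240 [-0.0083 -0.0068  0.0301] [178 120  74]
244 [-0.0105 -0.0068  0.0281] [179 122  75]
248 [ 0.0097 -0.0054 -0.0256] [114  80  56]
252 [ 0.0094 -0.0053 -0.03  ] [32 34 35]
256 [ 0.0096 -0.0052 -0.0353] [34 35 34]
260 [ 0.01   -0.005  -0.0408] [35 36 37]
264 [ 0.0102 -0.0049 -0.0456] [34 36 38]
268 [ 0.0094 -0.0049 -0.048 ] [34 34 36]
272 [ 0.0097 -0.0048 -0.0527] [36 37 38]
276 [ 0.0096 -0.0047 -0.0562] [36 35 36]
280 [ 0.0097 -0.0046 -0.0599] [36 36 36]
284 [ 0.0097 -0.0045 -0.0634] [35 36 37]
288 [ 0.0096 -0.0044 -0.0664] [38 37 38]
wrist9 [0, 0, 0] 286.0374627725689 246.4946109619438
wrist9 [0.0095, 0, 0] 286.0647174881962 231.79122914437815
wrist9 [0.0095, 0, -0.03] 286.3616494107128 252.39780358651637
wrist9 [0.0095, 0, -0.0187] 286.23898979467276 243.88035330442497
236 [ 0.0182 -0.0053 -0.0292] [253 253 251]
240 [ 0.0151 -0.0053 -0.027 ] [255 254 254]
244 [ 0.0129 -0.0054 -0.027 ] [255 254 253]
248 [ 0.0102 -0.0054 -0.026 ] [243 241 235]
252 [ 0.0106 -0.0053 -0.032 ] [26 28 28]
256 [ 0.0104 -0.0052 -0.0363] [28 28 28]
260 [ 0.0104 -0.005  -0.041 ] [29 30 31]
264 [ 0.01   -0.005  -0.0444] [27 29 28]
268 [ 0.0097 -0.0049 -0.048 ] [30 31 31]
272 [ 0.0107 -0.0047 -0.0538] [25 27 26]
276 [ 0.0105 -0.0047 -0.0572] [25 26 27]
280 [ 0.0108 -0.0046 -0.0614] [28 28 30]
284 [ 0.0103 -0.0045 -0.0639] [30 31 31]
288 [ 0.0099 -0.0045 -0.0665] [26 26 29]
```

The wrist view shows the leaf still about 0.33 rad short of flat. It also shows the visible fingertips (row 248) about 25 mm behind the reported TCP, both in free air and now, so I'll use that offset. Keep lowering.

Request:
move_arm(
  moves=[
    {"hand": 0, "x": 0.02, "y": 0, "z": 0.14, "wx": 0, "wy": 0, "wz": 0},
    {"hand": 0, "x": 0.02, "y": 0, "z": 0.14, "wx": 0, "wy": 0, "wz": 0},
    {"hand": 0, "x": 0.02, "y": 0, "z": 0.14, "wx": 0, "wy": 0, "wz": 0},
    {"hand": 0, "x": 0.02, "y": 0, "z": 0.14, "wx": 0, "wy": 0, "wz": 0},
    {"hand": 0, "x": 0, "y": 0, "z": 0.14, "wx": 0, "wy": 0, "wz": 0},
  ],
)

```text
time_s: 11.9
position: [0.5774, 0.1291, 0.0159]
tcp_rot: [[0.093, 0.996, 0.003], [0.995, -0.093, 0.035], [0.035, -0.0, -0.999]]
force: [0.5, 0.8, 1.0]
opening: 0.002
```

```bash
python3 leaf.py 10 wrist
```

```text
t 11.9 loc [0.0025 0.0899 0.0159] rv(tool) vs nominal [0.01 2.01 0.09] F loc [0.41 0.86 1.02] q [ 0.7 41.9 94.9  2.9 43.   3.8]
wrist 11610 max z [0.0403 0.0447 0.0469] y [0.0881 0.1293]
edge z 0.045
```

Request:
move_arm(
  moves=[
    {"hand": 0, "x": 0, "y": 0, "z": 0.08, "wx": 0, "wy": 0, "wz": 0},
    {"hand": 0, "x": 0, "y": 0, "z": 0.08, "wx": 0, "wy": 0, "wz": 0},
    {"hand": 0, "x": 0, "y": 0, "z": 0.08, "wx": 0, "wy": 0, "wz": 0},
    {"hand": 0, "x": 0, "y": 0, "z": 0.08, "wx": 0, "wy": 0, "wz": 0},
  ],
)

```text
time_s: 12.35
position: [0.5774, 0.1293, 0.0082]
tcp_rot: [[0.093, 0.996, 0.003], [0.995, -0.093, 0.035], [0.035, -0.0, -0.999]]
force: [-0.5, -0.2, 1.3]
opening: 0.008
```

```bash
python3 leaf.py 11 wrist
```

```text
t 12.35 loc [0.0024 0.0901 0.0082] rv(tool) vs nominal [0.  2.  0.1] F loc [-0.48 -0.28  1.33] q [ 0.7 42.7 95.   3.  42.1  3.8]
wrist 11846 max z [0.0332 0.0354 0.0374] y [0.0881 0.1305]
edge z 0.0364
```

Request:
move_arm(
  moves=[
    {"hand": 0, "x": 0, "y": 0, "z": 0.04, "wx": 0, "wy": 0, "wz": 0},
    {"hand": 0, "x": 0, "y": 0, "z": 0.04, "wx": 0, "wy": 0, "wz": 0},
    {"hand": 0, "x": 0, "y": 0, "z": 0.04, "wx": 0, "wy": 0, "wz": 0},
  ],
)

```text
time_s: 12.7
position: [0.5774, 0.1294, 0.0053]
tcp_rot: [[0.093, 0.996, 0.003], [0.995, -0.093, 0.035], [0.035, -0.0, -0.999]]
force: [-0.2, 0.7, 0.9]
opening: 0.003
```

Request:
move_arm(
  moves=[
    {"hand": 0, "x": 0, "y": 0, "z": 0.04, "wx": 0, "wy": 0, "wz": 0},
    {"hand": 0, "x": 0, "y": 0, "z": 0.04, "wx": 0, "wy": 0, "wz": 0},
  ],
)

```text
time_s: 12.9
position: [0.5774, 0.1295, 0.0033]
tcp_rot: [[0.093, 0.996, 0.003], [0.995, -0.093, 0.035], [0.035, -0.0, -0.999]]
force: [-0.1, 0.7, 0.6]
opening: 0.003
```

```bash
python3 leaf.py 12 wrist
```

```text
t 12.9 loc [0.0024 0.0902 0.0033] rv(tool) vs nominal [-0.   2.   0.1] F loc [-0.16  0.7   0.58] q [ 0.7 43.1 95.1  3.  41.6  3.8]
wrist 11671 max z [0.0273 0.0288 0.0305] y [0.0881 0.1306]
edge z 0.0298
```

Request:
move_arm(
  moves=[
    {"hand": 0, "x": 0, "y": 0, "z": 0.03, "wx": 0, "wy": 0, "wz": 0},
    {"hand": 0, "x": 0, "y": 0, "z": 0.02, "wx": 0, "wy": 0, "wz": 0},
    {"hand": 0, "x": 0, "y": 0, "z": 0, "wx": 0, "wy": 0, "wz": 0},
  ],
)

```text
time_s: 13.25
position: [0.5775, 0.1295, 0.003]
tcp_rot: [[0.092, 0.996, 0.003], [0.995, -0.093, 0.035], [0.035, 0.0, -0.999]]
force: [-1.6, 0.3, 6.5]
opening: 0.006
```

```bash
python3 leaf.py 13 wrist
```

```text
t 13.25 loc [0.0025 0.0903 0.003 ] rv(tool) vs nominal [-0.01  2.    0.09] F loc [-1.6   0.15  6.51] q [ 0.7 43.2 95.1  3.  41.5  3.8]
wrist 11618 max z [0.0271 0.0286 0.0304] y [0.0879 0.1304]
edge z 0.0297
```

Leaf is against its stop (6.5 N, edge top at 29.7 mm, nominal 29). Retracting, then lifting to look at the keeper.

Request:
move_arm(
  moves=[
    {"hand": 0, "x": 0, "y": 0, "z": -0.1, "wx": 0, "wy": 0, "wz": 0},
    {"hand": 0, "x": 0, "y": 0, "z": -0.4, "wx": 0, "wy": 0, "wz": 0},
    {"hand": 0, "x": 0, "y": 0, "z": -0.8, "wx": 0, "wy": 0, "wz": 0},
    {"hand": 0, "x": 0, "y": 0, "z": -0.8, "wx": 0, "wy": 0, "wz": 0},
    {"hand": 0, "x": 0, "y": 0, "z": -0.8, "wx": 0, "wy": 0, "wz": 0},
    {"hand": 0, "x": 0, "y": 0, "z": -0.8, "wx": 0, "wy": 0, "wz": 0},
    {"hand": 0, "x": 0, "y": 0, "z": -0.4, "wx": 0, "wy": -2, "wz": 0},
    {"hand": 0, "x": 0, "y": 0, "z": 0, "wx": 0, "wy": 0, "wz": 0},
  ],
)

```text
time_s: 14.1
position: [0.5788, 0.1264, 0.1068]
tcp_rot: [[0.092, 0.996, 0.005], [0.996, -0.092, 0.0], [0.001, 0.005, -1.0]]
force: [-0.1, -0.4, 0.3]
opening: 0.006
```

```bash
python3 leaf.py 14 wrist
cat > keep.py <<'E'
from h import *
import sys
f=sys.argv[1]
cap('wrist',f);c=dict(np.load('pics/'+f+'.npz'));im=c['image'];hsv=cv2.cvtColor(im,cv2.COLOR_RGB2HSV)
m=cv2.inRange(hsv,(0,170,60),(5,255,255))|cv2.inRange(hsv,(174,150,60),(180,255,255))
v,u=np.nonzero(m);L=(pts(c,np.c_[u,v])-O)@R;L=L[(L[:,2]<.09)&(L[:,2]>.025)]
q=L[(L[:,2]>.064)];print('peg top',len(q),((q.min(0)+q.max(0))/2).round(4),q.mean(0).round(4));p=q.mean(0);d=p[:2]-[-.02,.155]
print('keeper',np.arctan2(-d[1],d[0]),np.hypot(*d))
b=L[(L[:,2]<.043)&(L[:,2]>.034)];print('bar',b.mean(0).round(4))
E
python3 keep.py k1; python3 -c "
from h import *
to([.038,.19,.12])"
```

```text
t 14.1 loc [0.0041 0.0873 0.1068] rv(tool) vs nominal [-0.28  0.03  0.05] F loc [-0.05 -0.37  0.32] q [ 1.5 34.1 91.8 -0.  53.8  6.8]
wrist 5974 max z [0.027  0.0286 0.0304] y [0.0426 0.13  ]
edge z 0.0286
peg top 344 [0.0353 0.1633 0.0671] [0.0352 0.1633 0.0684]
keeper -0.14961905704727413 0.055860205262863505
bar [0.0053 0.1594 0.0385]
t 14.2 loc [0.0024 0.0868 0.1046] rv(tool) vs nominal [-0.02  0.03  0.06] F loc [ 0.31 -0.29 -0.88] q [ 1.5 34.3 91.9  0.  53.8  6.7]
shift tool units [ 4.13  1.42 -0.61]
```

View pics/k1.png

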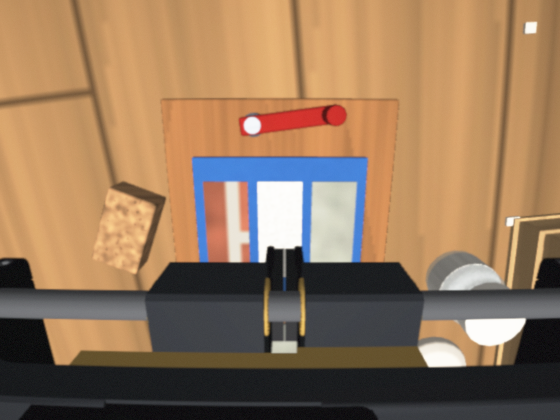

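The leaf stays flat (edge 28.6 mm); peg at (336,115). Going over and down on the peg's far (left) side.

Request:
move_arm(
  moves=[
    {"hand": 0, "x": 0.7, "y": 0.23, "z": 0, "wx": 0, "wy": 0, "wz": 0},
    {"hand": 0, "x": 0.7, "y": 0.23, "z": 0, "wx": 0, "wy": 0, "wz": 0},
    {"hand": 0, "x": 0.7, "y": 0.23, "z": 0, "wx": 0, "wy": 0, "wz": 0},
    {"hand": 0, "x": 0.7, "y": 0.23, "z": 0, "wx": 0, "wy": 0, "wz": 0},
    {"hand": 0, "x": 0.7, "y": 0.23, "z": 0, "wx": 0, "wy": 0, "wz": 0},
    {"hand": 0, "x": 0.7, "y": 0.23, "z": 0, "wx": 0, "wy": 0, "wz": 0},
    {"hand": 0, "x": 0.2, "y": 0, "z": 0, "wx": 0, "wy": 0, "wz": 0},
    {"hand": 0, "x": 0, "y": 0, "z": 0, "wx": 0, "wy": 0, "wz": 0},
  ],
)

```text
time_s: 15.0
position: [0.6213, 0.2337, 0.1037]
tcp_rot: [[0.091, 0.996, -0.001], [0.996, -0.091, -0.0], [-0.0, -0.001, -1.0]]
force: [0.6, -0.1, 0.2]
opening: 0.002
```

```bash
python3 -c "
from h import *
to([.039,.193,.0225])
cap('wrist','w15');cap('top','t15')"
```

```text
t 15.0 loc [0.0366 0.1981 0.1037] rv(tool) vs nominal [ 0.06 -0.01 -0.02] F loc [ 0.63 -0.    0.16] q [11.  39.2 80.6  0.  60.2 16.2]
shift tool units [-0.2   0.1   3.25]
```

View pics/w15.png

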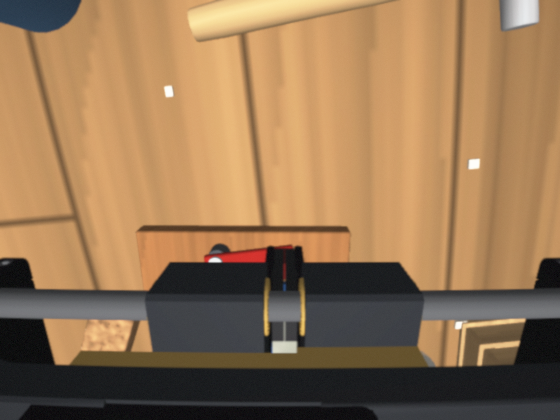

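The fingers (285,260) stand left of the peg, in line with it. Descending alongside.

Request:
move_arm(
  moves=[
    {"hand": 0, "x": 0, "y": 0.02, "z": 0.6, "wx": 0, "wy": 0, "wz": 0},
    {"hand": 0, "x": 0, "y": 0.02, "z": 0.6, "wx": 0, "wy": 0, "wz": 0},
    {"hand": 0, "x": 0, "y": 0.02, "z": 0.6, "wx": 0, "wy": 0, "wz": 0},
    {"hand": 0, "x": 0, "y": 0.02, "z": 0.6, "wx": 0, "wy": 0, "wz": 0},
    {"hand": 0, "x": 0, "y": 0.02, "z": 0.5, "wx": 0, "wy": 0, "wz": 0},
    {"hand": 0, "x": 0, "y": 0, "z": 0.3, "wx": 0, "wy": 0, "wz": 0},
    {"hand": 0, "x": -0.15, "y": 0, "z": 0, "wx": 0, "wy": 0, "wz": 0},
    {"hand": 0, "x": -0.15, "y": 0, "z": 0, "wx": 0, "wy": 0, "wz": 0},
    {"hand": 0, "x": -0.15, "y": 0, "z": 0, "wx": 0, "wy": 0, "wz": 0},
    {"hand": 0, "x": -0.1, "y": 0, "z": 0, "wx": 0, "wy": 0, "wz": 0},
  ],
)

```text
time_s: 16.1
position: [0.6235, 0.2179, 0.0254]
tcp_rot: [[0.093, 0.996, 0.001], [0.996, -0.093, 0.0], [0.0, 0.001, -1.0]]
force: [-0.3, -0.2, 0.3]
opening: 0.003
```

```bash
python3 -c "
from h import *
st()
cap('wrist','w16');c=cap('top','t16')
cv2.imwrite('pics/t16z.png',cv2.resize(c['image'][140:260,150:320,::-1],None,fx=4.5,fy=4.5))"
```

```text
t 16.1 loc [0.0403 0.1825 0.0254] rv(tool) vs nominal [-0.08  0.02  0.11] F loc [-0.27 -0.21  0.29] q [ 9.6 44.9 83.6 -0.  51.4 14.9]
```

View pics/w16.png

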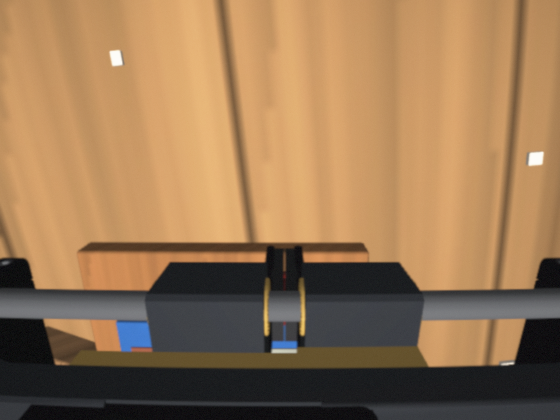

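View pics/t16z.png

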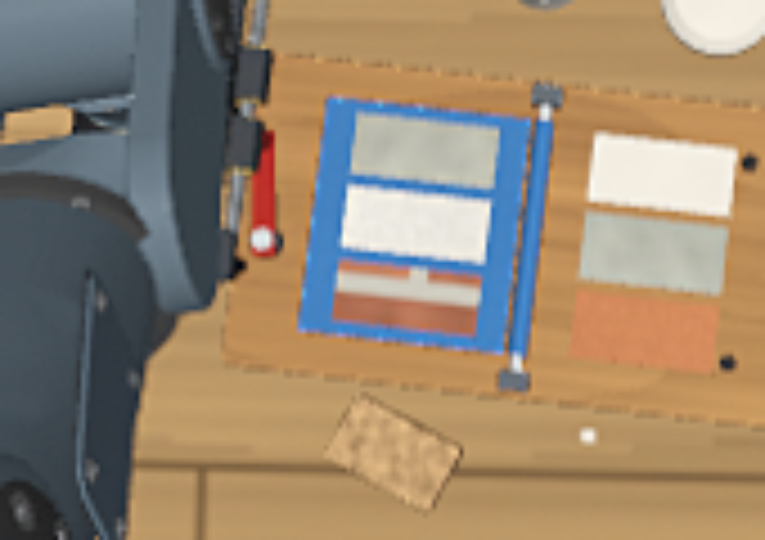

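Fingers beside the peg, tips ~51 mm high, leaf flat at the centre. Start the gentle arc about the pivot.

Request:
move_arm(
  moves=[
    {"hand": 0, "x": -0.08, "y": 0, "z": 0, "wx": 0, "wy": 0, "wz": 0},
    {"hand": 0, "x": -0.08, "y": 0, "z": 0, "wx": 0, "wy": 0, "wz": 0},
    {"hand": 0, "x": -0.085, "y": 0.03, "z": 0, "wx": 0, "wy": 0, "wz": 2},
    {"hand": 0, "x": -0.085, "y": 0.03, "z": 0, "wx": 0, "wy": 0, "wz": 2},
    {"hand": 0, "x": -0.17, "y": 0.06, "z": 0, "wx": 0, "wy": 0, "wz": 4},
    {"hand": 0, "x": -0.17, "y": 0.06, "z": 0, "wx": 0, "wy": 0, "wz": 4},
    {"hand": 0, "x": -0.17, "y": 0.06, "z": 0, "wx": 0, "wy": 0, "wz": 4},
    {"hand": 0, "x": -0.17, "y": 0.06, "z": 0, "wx": 0, "wy": 0, "wz": 4},
  ],
)

```text
time_s: 17.0
position: [0.6254, 0.1923, 0.0248]
tcp_rot: [[0.43, 0.903, 0.001], [0.903, -0.43, 0.001], [0.001, 0.001, -1.0]]
force: [0.6, 0.7, 0.9]
opening: 0.007
```

```bash
cat > arc.py <<'E'
from h import *
import sys
s=st();p=loc(s['position']);d=p[:2]-[-.02,.155];print('finger rel pivot ang cw',np.degrees(np.arctan2(-d[1],d[0])),'r',np.hypot(*d))
TL=(R.T@s['tcp_rot']);r=TL.T@np.r_[d,0];print('r in tool mm',(r*1000).round(1))
c=cap('top','t'+sys.argv[1])
cv2.imwrite('pics/t%sz.png'%sys.argv[1],cv2.resize(c['image'][140:260,150:320,::-1],None,fx=4.5,fy=4.5))
E
python3 arc.py 17
```

```text
t 17.0 loc [0.0444 0.1572 0.0248] rv(tool) vs nominal [-0.05  0.06 20.27] F loc [0.49 0.79 0.9 ] q [ 7.3 44.6 84.6  0.  50.7 32.8]
finger rel pivot ang cw -1.9436241105312735 r 0.06447979784743167
r in tool mm [24.4 59.7  0.1]
```

View pics/t17z.png

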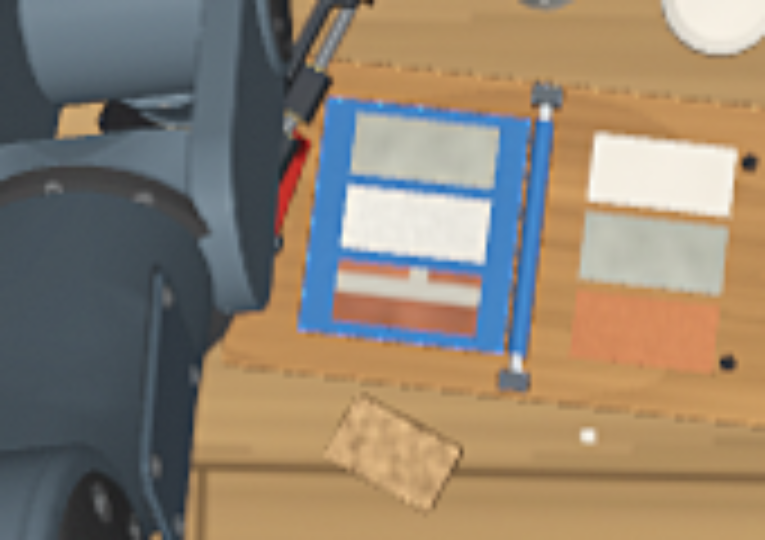

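The keeper is turning ahead of the finger (about 14°). Continue.

Request:
move_arm(
  moves=[
    {"hand": 0, "x": -0.17, "y": 0.06, "z": 0, "wx": 0, "wy": 0, "wz": 4},
    {"hand": 0, "x": -0.17, "y": 0.06, "z": 0, "wx": 0, "wy": 0, "wz": 4},
    {"hand": 0, "x": -0.17, "y": 0.06, "z": 0, "wx": 0, "wy": 0, "wz": 4},
    {"hand": 0, "x": -0.17, "y": 0.06, "z": 0, "wx": 0, "wy": 0, "wz": 4},
    {"hand": 0, "x": -0.17, "y": 0.06, "z": 0, "wx": 0, "wy": 0, "wz": 4},
    {"hand": 0, "x": -0.17, "y": 0.06, "z": 0, "wx": 0, "wy": 0, "wz": 4},
    {"hand": 0, "x": -0.17, "y": 0.06, "z": 0, "wx": 0, "wy": 0, "wz": 4},
    {"hand": 0, "x": -0.17, "y": 0.06, "z": 0, "wx": 0, "wy": 0, "wz": 4},
    {"hand": 0, "x": -0.17, "y": 0.06, "z": 0, "wx": 0, "wy": 0, "wz": 4},
  ],
)

```text
time_s: 17.95
position: [0.6107, 0.1551, 0.0248]
tcp_rot: [[0.878, 0.479, 0.002], [0.479, -0.878, 0.0], [0.002, 0.001, -1.0]]
force: [1.2, 0.6, -0.9]
opening: 0.006
```

```bash
python3 arc.py 18
```

```text
t 17.95 loc [0.0333 0.1188 0.0248] rv(tool) vs nominal [-0.08  0.08 56.19] F loc [ 1.1   0.72 -0.91] q [ 4.1 43.3 88.4  0.  48.2 65.5]
finger rel pivot ang cw 34.17947662743904 r 0.06439987158391527
r in tool mm [24.1 59.7  0.1]
```

View pics/t18z.png

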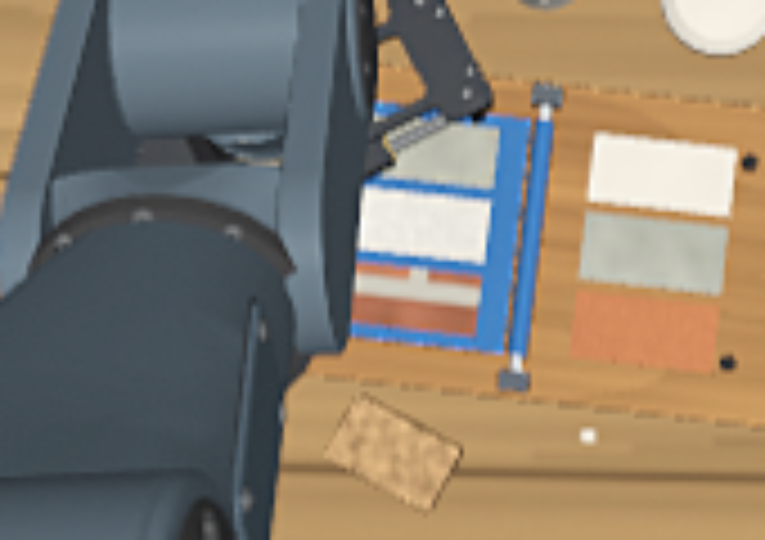

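Request:
move_arm(
  moves=[
    {"hand": 0, "x": -0.17, "y": 0.06, "z": 0, "wx": 0, "wy": 0, "wz": 4},
    {"hand": 0, "x": -0.17, "y": 0.06, "z": 0, "wx": 0, "wy": 0, "wz": 4},
    {"hand": 0, "x": -0.17, "y": 0.06, "z": 0, "wx": 0, "wy": 0, "wz": 4},
    {"hand": 0, "x": -0.17, "y": 0.06, "z": 0, "wx": 0, "wy": 0, "wz": 4},
    {"hand": 0, "x": -0.17, "y": 0.06, "z": 0, "wx": 0, "wy": 0, "wz": 4},
    {"hand": 0, "x": -0.17, "y": 0.06, "z": 0, "wx": 0, "wy": 0, "wz": 4},
    {"hand": 0, "x": -0.17, "y": 0.06, "z": 0, "wx": 0, "wy": 0, "wz": 4},
    {"hand": 0, "x": -0.17, "y": 0.06, "z": 0, "wx": 0, "wy": 0, "wz": 4},
    {"hand": 0, "x": 0, "y": 0, "z": 0, "wx": 0, "wy": 0, "wz": 0},
  ],
)

```text
time_s: 18.9
position: [0.5805, 0.1349, 0.0246]
tcp_rot: [[0.998, -0.056, 0.0], [-0.056, -0.998, -0.0], [0.0, 0.0, -1.0]]
force: [0.7, 0.1, 0.1]
opening: 0.006
```

```bash
python3 arc.py 19; python3 -c "
from h import *
cap('scene','s19');cap('wrist','w19')
i=cv2.imread('pics/s19.png');cv2.imwrite('pics/s19z.png',cv2.resize(i[150:270,220:400],None,fx=4,fy=4))"
```

```text
t 18.9 loc [0.0049 0.0959 0.0246] rv(tool) vs nominal [-1.000e-02 -0.000e+00  8.799e+01] F loc [0.64 0.12 0.13] q [ 2.4 41.5 93.6 -0.  44.9 95.6]
finger rel pivot ang cw 67.09767516395165 r 0.06411076894172876
r in tool mm [22.9 59.9  0. ]
```

View pics/s19z.png

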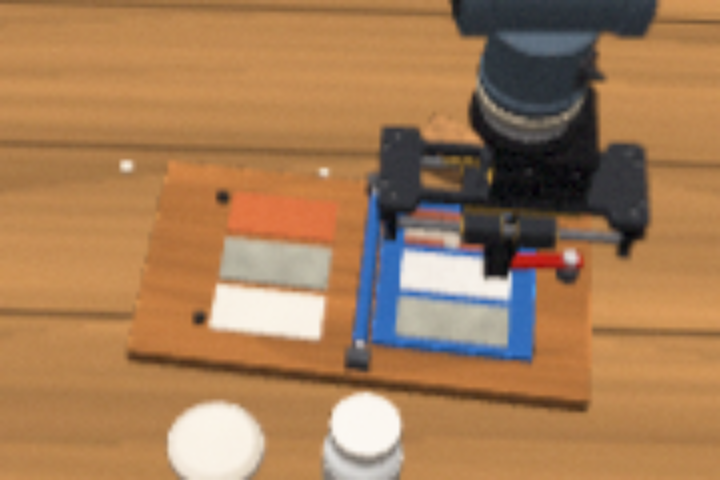

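View pics/w19.png

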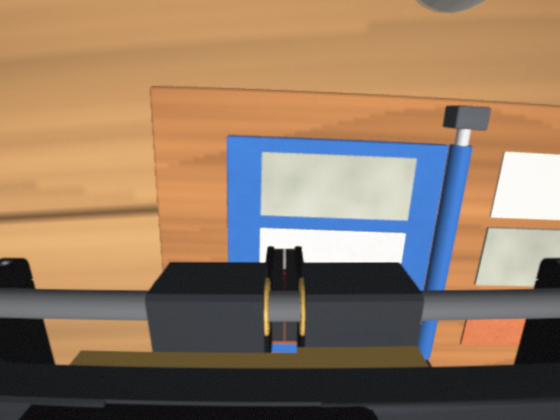

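The keeper (red bar at (545,262) in the crop) is nearly square, about 1.43 rad by finger position. About 7 mm more.

Request:
move_arm(
  moves=[
    {"hand": 0, "x": -0.08, "y": 0, "z": 0, "wx": 0, "wy": 0, "wz": 0},
    {"hand": 0, "x": -0.08, "y": 0, "z": 0, "wx": 0, "wy": 0, "wz": 0},
    {"hand": 0, "x": -0.08, "y": 0, "z": 0, "wx": 0, "wy": 0, "wz": 0},
    {"hand": 0, "x": -0.04, "y": 0, "z": 0, "wx": 0, "wy": 0, "wz": 0},
    {"hand": 0, "x": 0, "y": 0, "z": 0, "wx": 0, "wy": 0, "wz": 0},
  ],
)

```text
time_s: 19.55
position: [0.5733, 0.1354, 0.0245]
tcp_rot: [[0.998, -0.058, -0.0], [-0.058, -0.998, -0.0], [-0.0, 0.0, -1.0]]
force: [0.5, -0.3, 0.5]
opening: 0.006
```

```bash
python3 arc.py 20
```

```text
t 19.55 loc [-0.0022  0.0958  0.0245] rv(tool) vs nominal [ 1.000e-02 -1.000e-02  8.808e+01] F loc [ 0.51 -0.29  0.47] q [ 2.4 41.2 94.6  0.  44.3 95.7]
finger rel pivot ang cw 73.25096532730775 r 0.06177657476797908
r in tool mm [15.8 59.7 -0. ]
```

Request:
move_arm(
  moves=[
    {"hand": 0, "x": 0.2, "y": 0, "z": 0, "wx": 0, "wy": 0, "wz": 0},
    {"hand": 0, "x": 0.4, "y": 0, "z": 0, "wx": 0, "wy": 0, "wz": 0},
    {"hand": 0, "x": 0.2, "y": 0, "z": -0.4, "wx": 0, "wy": 0, "wz": 0},
    {"hand": 0, "x": 0, "y": 0, "z": -0.9, "wx": 0, "wy": 0, "wz": 0},
    {"hand": 0, "x": 0, "y": 0, "z": -0.9, "wx": 0, "wy": 0, "wz": 0},
    {"hand": 0, "x": 0, "y": 0, "z": -0.9, "wx": 0, "wy": 0, "wz": 0},
    {"hand": 0, "x": 0, "y": 0, "z": -0.9, "wx": 0, "wy": 0, "wz": 0},
    {"hand": 0, "x": 0, "y": 0, "z": -0.9, "wx": 0, "wy": 0, "wz": 0},
    {"hand": 0, "x": -0.8, "y": 0, "z": -0.4, "wx": 0, "wy": 0, "wz": 0},
    {"hand": 0, "x": -0.9, "y": 0, "z": 0, "wx": 0, "wy": 0, "wz": 0},
    {"hand": 0, "x": -0.9, "y": 0, "z": 0, "wx": 0, "wy": 0, "wz": 0},
    {"hand": 0, "x": -0.9, "y": 0, "z": 0, "wx": 0, "wy": 0, "wz": 0},
    {"hand": 0, "x": -0.9, "y": 0, "z": 0, "wx": 0, "wy": 0, "wz": 0},
  ],
)

```text
time_s: 20.9
position: [0.4835, 0.1406, 0.1579]
tcp_rot: [[0.998, -0.058, 0.001], [-0.058, -0.998, 0.0], [0.001, -0.0, -1.0]]
force: [0.4, -0.8, -0.1]
opening: 0.009
```

```bash
python3 leaf.py 21 wrist; python3 keep.py k21; python3 -c "
from h import *
c=cap('scene','s21')
for f in ('s21',):
    i=cv2.imread('pics/s21.png');cv2.imwrite('pics/s21z.png',cv2.resize(i[150:270,220:400],None,fx=4,fy=4))"
```

```text
t 20.9 loc [-0.0922  0.0928  0.1579] rv(tool) vs nominal [-4.000e-02  6.000e-02  8.811e+01] F loc [ 0.52 -0.72 -0.12] q [  3.5  24.  101.7   0.   54.2  96.8]
wrist 9003 max z [0.0269 0.0288 0.0324] y [-0.0022  0.1288]
edge z 0.0286
peg top 205 [-0.0209  0.0979  0.0684] [-0.021   0.0978  0.0685]
keeper 1.5884811531867546 0.05717447943473062
bar [-0.0212  0.1294  0.0386]
```

View pics/k21.png

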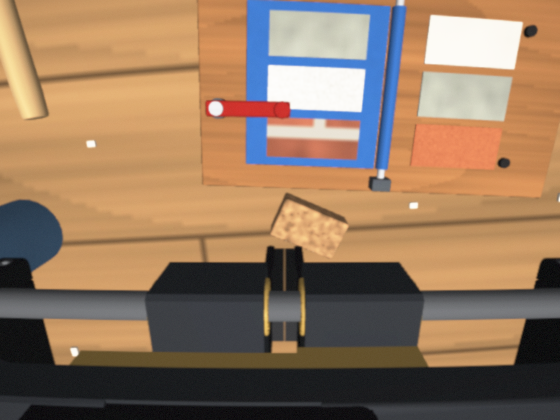

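View pics/s21.png

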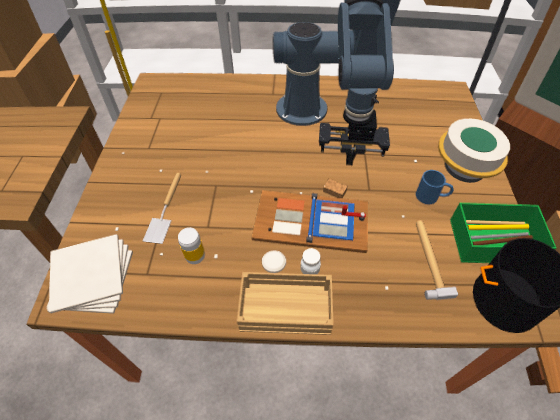

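The leaf is flat (edge at 28.6 mm) and the red keeper (215–285,108 in the wrist view) points straight at the spine, about 1.58 rad. The bystanders are where they started and the arm is clear.

```bash
python3 -c "
from h import *
s=bot.read_state();print(s['time_s'],s['force'],np.abs(s['qvel']).max());print(order.hand_in())"
```

```text
21.05 [0.14965934 0.34147829 0.29272658] 3.55700924138911
the job is handed in; nothing more can be done
None
```

The job is handed in at about 21 s of the 51 s allowed, with the blue leaf flat on the left page and the red keeper across it.

- **Leaf:** I pushed it over the spine with the shut fingertips. The force was about 6.5 N on the stop and no more than about 2 N at the checks before that. In the last picture its free edge is at about 28.6 mm (nominal 29 mm).
- **Keeper:** I swung it by its peg only after the leaf was down. The last picture puts it at about 1.59 rad, pointing at the spine, with forces near zero.
- **Loose things:** in the last overview none looks moved. I compared them by eye and did not measure their positions again.
- **Arm:** it stood clear of everything when I handed in. Its last joint-speed reading was about 3.6°/s, not fully zero, possibly just settling or noise; I didn't check further.

**Disagreement found:** the visible fingertips lie about 25 mm behind the reported tool point (TCP). I took that into account from the final lowering of the leaf onwards. The hand-in gave no verdict.

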